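# Load the drinks-can chute on the bakery counter

### The arm

A 7-joint arm with a two-finger parallel gripper is mounted at the origin on the work surface. World frame = base frame: x ahead of the robot, y to its left, z up, the work surface at z = 0. Lengths are in m, angles in rad, forces in N, time in s.
With the tool pointing down it reaches from about 0.35 to 0.9 m from the base axis. Payload 8.1 kg.
Tool frame: the origin (TCP) lies midway between the tips of the shut fingers; the grasp point (between the pads) lies 19 mm behind it; z points along the fingers, y is the line along which they close (so a half turn about z gives the same grasp; the last joint's range is limited). The gripper opens to 92 mm and grips with 3 to 60 N. Pads are 19 mm wide; open, the fingers measure 130 mm over their backs; the gripper's body (75 mm by 190 mm) begins 47 mm behind the grasp point.
Start: joints at [1.149, 0.434, 0.025, 1.573, -0.012, 1.134, -0.075], TCP at [0.196, -0.594, 0.227] pointing down, gripper open.
Joint ranges: [-2.62, 2.62], [-0.44, 2.09], [-1.27, 1.32], [0.08, 2.57], [-1.32, 4.46], [0.12, 2], [-2.74, 2.74]. Speed limits (rad/s): [2.22, 2.22, 3.01, 3.01, 3.14, 3.14, 3.14].

### API

Orientations are given as a rotation vector (axis times angle).
In Python, from cell import arm gives the robot as it stands.
- The arm moves only by the tool move_arm, never from a script. Its argument "motion" is a list of rows, each an object of numbers: "tx", "ty", "tz": the shift along the tool's x, y, z normalised to -1 to 1, where 1 is 1000 mm; "twist": the turn about the tool's z normalised to -1 to 1, where 1 is pi/2 rad. In form: [{"tx": .., "ty": .., "tz": .., "twist": ..}, ...]. A call has 1 to 12 rows; each row shifts and turns the commanded pose from where the row before left it, along the tool's axes as they then stand; what a row does not reach is not made up. A row lasts 1/10 s, in which the tool goes at most 50 mm and 8.59 degrees, less where a joint would pass 70% of its speed; a pose out of reach is approached as far as the arm can. A call with a number of a shift or a turn outside -1 to 1 is refused whole. A call with a gripper value outside its range is refused whole. "gripper" is the gripper's target within -1 to 1 (shut at 1, half-way at 0, fully open at -1), set as the call begins (left out, the last holds). The fingers move at their own pace and stop on an object; "squeeze" is the grip in N (left out, the last holds). Time passes only in rows, so rows that do not move let the fingers close. It gives the time, the measured TCP pose, the force, the opening and the grip force at its end, in the units of the state.
- arm.observe(): the state, without advancing time (a new reading comes with each control period).
- arm.get_image(name): name is "scene" or "top"; returns the picture (400x640x3 uint8, red, green, blue); there is no depth.
- arm.calibration(name): a dict with "K" (3x3 intrinsics, pixels), "k1" (the pictures are not rectified: a ray, as slopes to the right and down, at radius r is drawn at 1 + k1 r^2 times it, then the intrinsics apply), "T" (4x4, takes a point from camera to world coordinates). Camera axes: x right, y down, z forward; pixel columns grow to the right and rows downward; lengths in m; the calibration is good to about 2 mm. A picture is of the moment at which its call begins. calibration takes no time and is no camera call.
- arm.sign_off(): hands the job in; it is judged then, once.
Trained networks look in the newest picture that a camera, given by its name, has taken for a name from the list of things; names that differ only in an ending like _2 or _b are one class to them, and where a whole thing is asked for, a point or a joint stands for the part that bears it (a point fixed in the world has none). Each returns a list of dicts, best first, with "conf" (0 to 1); they miss things now and then, are a little off and sometimes report something else, mostly with a low value. They report only what shows in the picture. A call takes as long as a camera call. They do not tell look-alikes from the thing itself.
- arm.look_for(camera, query): "point" ([column, row] as shares, 0 to 1, of the picture: columns of its width, rows of its height, amid what is visible of it).
- arm.regions_of(camera, query): "region" (400x640 bool, what is visible of it) and "point" ([column, row] as shares, 0 to 1, of the picture: columns of its width, rows of its height, amid what is visible of it).
- arm.place_of(camera, query): "point" ([column, row] as shares, 0 to 1, of the picture: columns of its width, rows of its height: a listed point, or the origin of a listed thing).
The state is a dict: "clock": time; "joints": joint angles; "dq": joint speeds; "joint_efforts": joint torques, N m; "position": TCP position; "ee_rot": TCP orientation; "force": force on the tool from outside, world axes, zero at the start; "ft_torque": the same for the moment, N m; "width": opening from 0.0 (shut) to 1.0 (fully open); "gripper_force": force on a finger pad.
Only numpy, scipy, OpenCV 4.12 (cv2) and the standard library are available. Lean on these libraries where they do the work, as an engineer would, in place of code of your own. Each camera call takes 0.05 s, during which the arm holds its last target. There are 200 camera calls.

### The job

Load the three cans lying on the wire rack into the sloping can chute so that they come out slimmest first and thickest last: put them in one at a time in that order, lying squarely across the runners at the high end, each one resting on the runners before you let it go so that it rolls down to the outlet stop or to the can before it, where it must be lying still before you put in the next. Leave the jar, the mug and the bun where they are.

Things in the scene. Friction and masses are not known exactly. Their poses are not given: they have to be found in the camera images.
- chute: Fixed can chute on a dark base 170 x 320 mm. Origin on the counter under the lane's middle; the lane runs along y, high end +y, outlet -y; open loading side faces -x; z up. Cans lie along x and roll to -y on two runners 8 mm wide at x = -34 and 34 mm, open between them at the high end. Loaded in order, can centres lie at about y = -113, -63, -4 mm. Two 14 mm posts at x = 82, y = -150 and 150 mm.
- load_point (a point): Chute point x = 0, y = 85 mm, 75 mm above the counter: a good place to set a can, at the runners' top if their deck is set lowest. The deck (runners, lips, stop) is set 0 to 20 mm higher, not reported; this point does not move with it. It bears 50 N. Runners slope 10 degrees, 285 mm long.
- lip (a point): Chute point x = -61, y = 85 mm, 89 mm above the counter: top of the near side lip with the deck set lowest (really 0 to 20 mm higher). The lips along both sides, inner faces at x = -58 and 58 mm, 6 mm thick, rise 14 mm above the runners: cans must be lowered over them. End plate at y = 142 mm, 12 mm above the runners.
- outlet (a point): Chute point x = 0, y = -137 mm, at the runners' height with the deck set lowest (36 mm above the counter): the inner face of the outlet stop, a steel plate 45 mm high above the runners.
- guard (a point): Chute point x = -5, y = 0, 202 mm above the counter: lower front edge of the fixed clear guard. From it a flat roof runs to x = 89 mm and an upright pane 6 mm thick rises to 335 mm above the counter, both over y = -160 to 160 mm. An upright gripper does not fit over the lane; one leaning back to -x by 30 to 50 degrees, fingers pointing to +x and down, does.
- rack: Fixed wire cooling rack 140 x 280 mm. Origin on the counter under its middle. Three nests along its x axis at y = -100, 0 and 100 mm: two wires of 8 mm diameter at 14 mm either side, centred 30 mm above the counter; two cross wires at x = -50 and 50 mm, top 26.5 mm above the counter. One can lies along x in each nest, which one varies.
- can_slim: Slimmest drinks can, plain metal with a paper band, lying on its side: diameter 48 mm, length 104 mm, about 200 g (varies). Origin at the centre of the can, its x axis along the can. On the rack the origin is 54 mm above the counter.
- can_medium: Medium drinks can, plain metal with a paper band, lying on its side: diameter 56 mm, length 104 mm, about 270 g (varies). Origin at the centre of the can, its x axis along the can. On the rack the origin is 59 mm above the counter.
- can_thick: Thickest drinks can, plain metal with a paper band, lying on its side: diameter 64 mm, length 104 mm, about 350 g (varies). Origin at the centre of the can, its x axis along the can. On the rack the origin is 63 mm above the counter.
- jam_jar: Bystander: jam jar 68 mm wide, 100 mm high; origin under its middle.
- mug: Bystander: white mug 80 mm wide, 90 mm high; origin under its middle.
- bun: Bystander: round bread bun 92 mm wide, 51 mm high; origin under its middle.
Not all that is in view belongs to the job. What is shaped like the can_medium but red is not meant. Leave any yellow look-alike of the can_slim alone.

How it is judged:
On the way, in this order (a step that is already met when the one before it is completed fails the run):
1. the slimmest can, still in the fingers, rests on the runners at the high end of the chute (contact force between the fingers and can_slim above 1 N and contact force between can_slim and chute above 0.4 N and y of can_slim in the frame of chute above 0.05 m and x of can_slim in the frame of chute between -0.03 and 0.03 m), for 0.1 s.
2. the slimmest can, let go, has rolled down and lies still against the outlet stop (y of can_slim in the frame of chute between -0.128 and -0.098 m and x of can_slim in the frame of chute between -0.012 and 0.012 m and z of can_slim in the frame of chute between 0.04 and 0.13 m and angle between the x axis of can_slim and the x axis of chute, either way round below 0.12 rad and linear speed of can_slim below 0.03 m/s and contact force between the fingers and can_slim below 0.2 N), for 0.2 s.
3. the medium can, still in the fingers, rests on the runners at the high end of the chute (contact force between the fingers and can_medium above 1 N and contact force between can_medium and chute above 0.4 N and y of can_medium in the frame of chute above 0.05 m and x of can_medium in the frame of chute between -0.03 and 0.03 m), for 0.1 s.
4. the medium can, let go, has rolled down and lies still behind the slimmest one (y of can_medium in the frame of chute between -0.08 and -0.045 m and x of can_medium in the frame of chute between -0.012 and 0.012 m and z of can_medium in the frame of chute between 0.04 and 0.13 m and angle between the x axis of can_medium and the x axis of chute, either way round below 0.12 rad and linear speed of can_medium below 0.03 m/s and contact force between the fingers and can_medium below 0.2 N), for 0.2 s.
5. the thickest can, still in the fingers, rests on the runners at the high end of the chute (contact force between the fingers and can_thick above 1 N and contact force between can_thick and chute above 0.4 N and y of can_thick in the frame of chute above 0.05 m and x of can_thick in the frame of chute between -0.03 and 0.03 m), for 0.1 s.
6. the thickest can, let go, has rolled down and lies still behind the medium one (y of can_thick in the frame of chute between -0.024 and 0.016 m and x of can_thick in the frame of chute between -0.012 and 0.012 m and z of can_thick in the frame of chute between 0.04 and 0.13 m and angle between the x axis of can_thick and the x axis of chute, either way round below 0.12 rad and linear speed of can_thick below 0.03 m/s and contact force between the fingers and can_thick below 0.2 N), for 0.2 s.
At the end, for the whole second after the job is handed in: All three cans lie still across the runners, let go, centres at chute y -128 to -98 mm (slimmest), -80 to -45 (medium), -24 to 16 (thickest); each within 12 mm of the lane's middle, 0.12 rad of square, and 40 to 130 mm above the counter (all of step 2 and all of step 4 and all of step 6); the robot touches nothing.
It fails at once if the jam jar is pushed more than 30 mm (distance of jam_jar from where it was at the start of the episode above 0.03 m).
It fails at once if the mug is pushed more than 30 mm (distance of mug from where it was at the start of the episode above 0.03 m).
It fails at once if the bun is pushed more than 30 mm (distance of bun from where it was at the start of the episode above 0.03 m).
It also fails if it takes over 72 s, if anything falls off the work surface, if the arm or the gripper's body presses on something with over 40 N, if the wrist force passes 120 N, or if a joint passes its speed limit or range.

## Working session

There is one attempt and no reset: what is moved stays moved. The work goes in short steps, Python scripts to look and compute and a tool call to move; the robot and the scene stay as the last step left them, time stands still between calls to the robot, and variables do not carry over. Pictures are saved under pics/ and viewed, at most 10 in all, crops included, and the job is handed in when it is done.

Besides the shell and the picture viewer there is one more tool, called after "Call:" by a JSON object that holds its "name" and its "arguments", one argument or row to a line. move_arm: Moves the arm, as the interface text tells. Scaled input: -1 to 1 covers 1000 mm each way for a shift and pi/2 rad each way for a turn. Its arguments: {"type":"object","properties":{"motion":{"type":"array","items":{"type":"object","properties":{"tx":{"type":"number"},"ty":{"type":"number"},"tz":{"type":"number"},"twist":{"type":"number"}}}},"gripper":{"type":"number"},"squeeze":{"type":"number"}},"required":["motion"]}

```bash
mkdir -p pics; ls; cat > h.py <<'E'
import numpy as np, cv2
from scipy.spatial.transform import Rotation as R
from cell import arm
def ray(cam,pt):
    c=arm.calibration(cam);K=np.array(c["K"]);T=np.array(c["T"])
    d=np.linalg.inv(K)@[pt[0]*640,pt[1]*400,1];u=d[:2].copy();v=u.copy()
    for _ in range(30): v=u/(1+c["k1"]*(v@v))
    return T[:3,3],T[:3,:3]@[v[0],v[1],1]
def onz(cam,pt,z):
    o,d=ray(cam,pt);return o+d*(z-o[2])/d[2]
def proj(cam,P):
    c=arm.calibration(cam);K=np.array(c["K"]);T=np.linalg.inv(np.array(c["T"]))
    p=T[:3,:3]@P+T[:3,3];v=p[:2]/p[2];v=v*(1+c["k1"]*(v@v));return (K@[v[0],v[1],1])[:2]
E
python3 - <<'E'
from h import *
for n in("scene","top"):
    cv2.imwrite(f"pics/{n}.png",arm.get_image(n)[...,::-1])
    print(n,np.round(np.array(arm.calibration(n)["T"])[:3,3],3))
Z=dict(chute=0,load_point=.075,lip=.089,outlet=.036,guard=.202,rack=0,can_slim=.054,can_medium=.059,can_thick=.063,jam_jar=0,mug=0,bun=0)
for q,z in Z.items():
    for n in("scene","top"):
        for r in arm.place_of(n,q)[:4]: print(q,n,round(r["conf"],2),np.round(np.array(r["point"])*[640,400]),np.round(onz(n,r["point"],z),3))
s=arm.observe();print(s)
E
```

```text
pics
scene [1.162 0.437 1.311]
top [0.27  0.006 1.717]
chute scene 0.93 [237. 200.] [ 0.633 -0.256  0.   ]
chute top 0.8 [404. 183.] [ 0.637 -0.257  0.   ]
load_point scene 0.95 [252. 198.] [ 0.63  -0.178  0.075]
load_point top 0.81 [380. 178.] [ 0.64  -0.167  0.075]
lip scene 0.89 [264. 187.] [ 0.58  -0.163  0.089]
lip top 0.59 [378. 196.] [ 0.577 -0.161  0.089]
outlet scene 0.87 [212. 173.] [ 0.602 -0.388  0.036]
outlet top 0.76 [443. 189.] [ 0.611 -0.387  0.036]
guard scene 0.92 [231. 164.] [ 0.618 -0.25   0.202]
guard top 0.96 [411. 173.] [ 0.627 -0.251  0.202]
rack scene 0.61 [377. 260.] [0.578 0.276 0.   ]
rack top 0.51 [252. 200.] [0.573 0.265 0.   ]
rack top 0.26 [444. 189.] [ 0.619 -0.397  0.   ]
can_slim scene 0.81 [310. 226.] [0.611 0.038 0.054]
can_slim scene 0.8 [348. 236.] [0.576 0.163 0.054]
can_slim top 0.88 [321. 190.] [0.6   0.027 0.054]
can_slim top 0.74 [281. 195.] [0.583 0.159 0.054]
can_medium scene 0.78 [406. 260.] [0.556 0.361 0.059]
can_medium scene 0.72 [445. 304.] [0.626 0.524 0.059]
can_medium scene 0.65 [357. 301.] [0.752 0.295 0.059]
can_medium scene 0.5
[... 510 characters left out ...]
: array([ 1.14941357,  0.43452055,  0.02501438,  1.57321772, -0.01162233,
        1.13400369, -0.07507604]), 'dq': array([ 9.33351221e-04, -9.73275567e-04, -1.33453260e-03, -6.93507282e-04,
       -1.10585616e-03,  9.21602543e-04, -5.84274418e-05]), 'joint_efforts': array([ 1.64059834e-04, -6.67656827e+01,  9.84300412e-01, -3.14800107e+01,
       -6.06666994e-02,  3.29121749e-02,  3.37534902e-05]), 'position': array([ 0.19585488, -0.59352109,  0.22672236]), 'ee_rot': array([-3.10178672e+00, -4.98494865e-01, -9.11474383e-07]), 'force': array([ 0.37843406,  0.38796898, -0.56765127]), 'ft_torque': array([ 0.06027935, -0.04724859, -0.01600606]), 'gripper_force': 0.0, 'width': 1.0009435196079877}
```

View pics/scene.png

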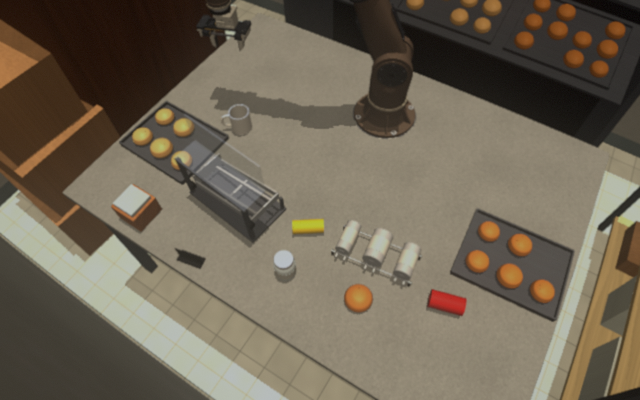

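View pics/top.png

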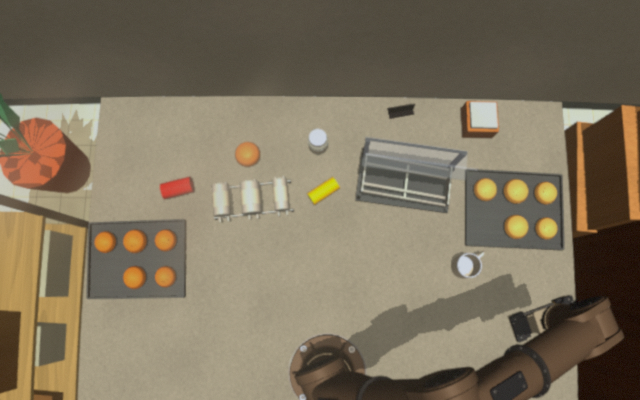

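The top view shows three white-banded cans on the rack at columns 222, 252 and 281. The yellow look-alike is at (323,190), the red one at (177,187) and the chute at (404,183). The moves can't tilt the tool directly, so I'll lift, face the chute, and see what the joint limits allow.

Call:
{"name": "move_arm", "arguments": {
  "motion": [
    {"tz":-0.04,"twist":0.09},
    {"tz":-0.04,"twist":0.09},
    {"tz":-0.04,"twist":0.09},
    {"tz":-0.04,"twist":0.017},
    {"tx":0.019,"ty":-0.045},
    {"tx":0.019,"ty":-0.045},
    {"tx":0.019,"ty":-0.045},
    {"tx":0.019,"ty":-0.045},
    {"tx":0.019,"ty":-0.045},
    {"tx":0.019,"ty":-0.045},
    {"tx":0.019,"ty":-0.045},
    {"tx":0.019,"ty":-0.045}
  ],
  "gripper": -1
}}

```text
invalid input
```

```bash
cat >> h.py <<'E'
def st():
    s=arm.observe();M=R.from_rotvec(s["ee_rot"]).as_matrix()
    print("t",s["clock"],"q",np.round(s["joints"],3),"p",np.round(s["position"],4),"F",np.round(s["force"],1),"w",round(s["width"],3),"g",round(s["gripper_force"],1));print(np.round(M,3));return s,M
E
python3 -c "
from h import *
st()"
```

```text
t 1.3 q [ 1.149  0.435  0.025  1.573 -0.012  1.134 -0.075] p [ 0.1959 -0.5935  0.2267] F [ 0.4  0.4 -0.6] w 1.001 g 0.0
[[ 0.95   0.313 -0.   ]
 [ 0.313 -0.95   0.   ]
 [ 0.    -0.    -1.   ]]
```

Call:
{"name": "move_arm", "arguments": {
  "motion": [
    {"tx":0,"ty":0,"tz":-0.04,"twist":0.09},
    {"tx":0,"ty":0,"tz":-0.04,"twist":0.09},
    {"tx":0,"ty":0,"tz":-0.04,"twist":0.09},
    {"tx":0,"ty":0,"tz":-0.04,"twist":0.017},
    {"tx":0.019,"ty":-0.045,"tz":0,"twist":0},
    {"tx":0.019,"ty":-0.045,"tz":0,"twist":0},
    {"tx":0.019,"ty":-0.045,"tz":0,"twist":0},
    {"tx":0.019,"ty":-0.045,"tz":0,"twist":0},
    {"tx":0.019,"ty":-0.045,"tz":0,"twist":0},
    {"tx":0.019,"ty":-0.045,"tz":0,"twist":0},
    {"tx":0.019,"ty":-0.045,"tz":0,"twist":0},
    {"tx":0.019,"ty":-0.045,"tz":0,"twist":0}
  ]
}}

```text
clock: 2.5
position: [0.3945, -0.2548, 0.387]
ee_rot: [3.134, -0.208, 0.001]
force: [1.3, 0.0, -0.1]
width: 0.999
gripper_force: 0.0
```

```bash
python3 -c "
from h import *
st()"
```

```text
t 2.5 q [ 0.576  0.088 -0.128  1.648  0.012  1.406 -1.256] p [ 0.3945 -0.2548  0.387 ] F [ 1.3  0.  -0.1] w 0.999 g 0.0
[[ 0.991 -0.132  0.001]
 [-0.132 -0.991 -0.001]
 [ 0.001  0.    -1.   ]]
```

Call:
{"name": "move_arm", "arguments": {
  "motion": [
    {"tx":0.016,"ty":-0.04,"tz":-0.02,"twist":0},
    {"tx":0.016,"ty":-0.04,"tz":-0.02,"twist":0},
    {"tx":0.016,"ty":-0.04,"tz":-0.02,"twist":0},
    {"tx":0.016,"ty":-0.04,"tz":-0.02,"twist":0},
    {"tx":0.016,"ty":-0.04,"tz":-0.02,"twist":0},
    {"tx":0,"ty":0,"tz":-0.05,"twist":0},
    {"tx":0,"ty":0,"tz":-0.05,"twist":0},
    {"tx":0,"ty":0,"tz":-0.05,"twist":0},
    {"tx":0,"ty":0,"tz":-0.05,"twist":0},
    {"tx":0,"ty":0,"tz":-0.05,"twist":0}
  ]
}}

```text
clock: 3.5
position: [0.5006, -0.0732, 0.6248]
ee_rot: [3.134, -0.217, 0.011]
force: [0.8, 0.2, -0.6]
width: 1.0
gripper_force: 0.0
```

```bash
python3 -c "
from h import *
st()"
```

```text
t 3.5 q [-0.2    0.193  0.343  0.966 -0.071  1.985 -1.602] p [ 0.5006 -0.0732  0.6248] F [ 0.8  0.2 -0.6] w 1.0 g 0.0
[[ 0.99  -0.138  0.007]
 [-0.138 -0.99  -0.   ]
 [ 0.007 -0.    -1.   ]]
```

Call:
{"name": "move_arm", "arguments": {
  "motion": [
    {"tx":0.04,"ty":0,"tz":-0.03,"twist":0},
    {"tx":0.04,"ty":0,"tz":-0.03,"twist":0},
    {"tx":0.04,"ty":0,"tz":-0.03,"twist":0}
  ]
}}

```text
clock: 3.8
position: [0.5954, -0.0849, 0.6452]
ee_rot: [3.124, -0.213, 0.157]
force: [1.2, -0.0, -0.3]
width: 1.001
gripper_force: 0.0
```

```bash
python3 -c "
from h import *
st()"
```

```text
t 3.8 q [-0.12   0.355  0.347  0.7   -0.138  2.002 -1.57 ] p [ 0.5954 -0.0849  0.6452] F [ 1.2 -0.  -0.3] w 1.001 g 0.0
[[ 0.986 -0.136  0.1  ]
 [-0.135 -0.991 -0.014]
 [ 0.101 -0.    -0.995]]
```

Call:
{"name": "move_arm", "arguments": {
  "motion": [
    {"tx":0.03,"ty":0,"tz":-0.04,"twist":0},
    {"tx":0.03,"ty":0,"tz":-0.04,"twist":0},
    {"tx":0.03,"ty":0,"tz":-0.04,"twist":0},
    {"tx":0.03,"ty":0,"tz":-0.04,"twist":0}
  ]
}}

```text
clock: 4.2
position: [0.6396, -0.0918, 0.699]
ee_rot: [3.091, -0.213, 0.397]
force: [0.2, 0.2, 0.9]
width: 1.0
gripper_force: 0.0
```

```bash
python3 -c "
from h import *
st()"
```

```text
t 4.2 q [-0.086  0.408  0.37   0.493 -0.186  2.002 -1.571] p [ 0.6396 -0.0918  0.699 ] F [0.2 0.2 0.9] w 1.0 g 0.0
[[ 0.958 -0.137  0.25 ]
 [-0.133 -0.991 -0.035]
 [ 0.253  0.    -0.968]]
```

Call:
{"name": "move_arm", "arguments": {
  "motion": [
    {"tx":0.02,"ty":0,"tz":-0.045,"twist":0},
    {"tx":0.02,"ty":0,"tz":-0.045,"twist":0},
    {"tx":0.02,"ty":0,"tz":-0.045,"twist":0},
    {"tx":0.02,"ty":0,"tz":-0.045,"twist":0},
    {"tx":0.02,"ty":0,"tz":-0.045,"twist":0},
    {"tx":0.02,"ty":0,"tz":-0.045,"twist":0}
  ]
}}

```text
clock: 4.8
position: [0.5959, -0.0855, 0.8138]
ee_rot: [3.015, -0.208, 0.732]
force: [-0.7, -0.7, 0.4]
width: 1.006
gripper_force: 0.0
```

```bash
python3 -c "
from h import *
st()"
```

```text
t 4.8 q [-0.148  0.307  0.484  0.377 -0.228  2.002 -1.574] p [ 0.5959 -0.0855  0.8138] F [-0.7 -0.7  0.4] w 1.006 g 0.0
[[ 0.88  -0.137  0.454]
 [-0.122 -0.991 -0.063]
 [ 0.459 -0.    -0.889]]
```

Call:
{"name": "move_arm", "arguments": {
  "motion": [
    {"tx":0.02,"ty":0,"tz":-0.045,"twist":0},
    {"tx":0.02,"ty":0,"tz":-0.045,"twist":0},
    {"tx":0.02,"ty":0,"tz":-0.045,"twist":0},
    {"tx":0.02,"ty":0,"tz":-0.045,"twist":0},
    {"tx":0.02,"ty":0,"tz":-0.045,"twist":0}
  ]
}}

```text
clock: 5.3
position: [0.5299, -0.0763, 0.9035]
ee_rot: [2.929, -0.202, 0.987]
force: [-0.2, 0.7, 0.8]
width: 0.999
gripper_force: 0.0
```

```bash
python3 - <<'E'
from h import *
st()
Z=dict(chute=0,load_point=.075,lip=.089,outlet=.036,guard=.202)
from collections import defaultdict
D=defaultdict(list)
for k in range(1):
  for n in("scene","top"):
    arm.get_image(n)
    for q,z in list(Z.items())+[("can_slim",.054),("can_medium",.059),("can_thick",.063),("rack",0)]:
        for r in arm.place_of(n,q)[:3]:
            if r["conf"]>.3: print(q,n,round(r["conf"],2),np.round(np.array(r["point"])*[640,400],1),np.round(onz(n,r["point"],z),3))
# can axes from regions
for n in("scene","top"):
  for q in("can_slim","can_medium","can_thick"):
    for r in arm.regions_of(n,q)[:2]:
        v,u=np.nonzero(r["region"]);
        P=np.array([onz(n,((a+.5)/640,(b+.5)/400),.06)[:2] for a,b in zip(u,v)]);m=P.mean(0);w,V=np.linalg.eigh(np.cov((P-m).T));e=V[:,1]*np.sign(V[0,1])
        print(q,n,round(r["conf"],2),len(u),np.round(m,3),"ax deg",round(np.degrees(np.arctan2(e[1],e[0])),1),"ext",np.round(np.ptp((P-m)@e),3),np.round(np.ptp((P-m)@V[:,0]),3))
E
```

```text
t 5.3 q [-0.287  0.195  0.644  0.32  -0.243  2.002 -1.577] p [ 0.5299 -0.0763  0.9035] F [-0.2  0.7  0.8] w 0.999 g 0.0
[[ 0.789 -0.137  0.599]
 [-0.11  -0.991 -0.083]
 [ 0.605 -0.    -0.796]]
chute scene 0.64 [236.1 202.1] [ 0.642 -0.255  0.   ]
load_point scene 0.91 [252.6 198.8] [ 0.632 -0.175  0.075]
lip scene 0.6 [264.6 189.6] [ 0.587 -0.156  0.089]
outlet scene 0.9 [207.2 169.8] [ 0.601 -0.412  0.036]
guard scene 0.82 [231.5 163.2] [ 0.613 -0.25   0.202]
can_slim scene 0.89 [351.4 234.8] [0.567 0.17  0.054]
can_slim scene 0.63 [306.9 228. ] [0.621 0.034 0.054]
can_medium scene 0.74 [406.9 264.3] [0.57  0.37  0.059]
can_medium scene 0.74 [446.7 303.2] [0.621 0.526 0.059]
can_thick scene 0.91 [375.  244.9] [0.564 0.254 0.063]
can_thick scene 0.45 [239.2 127.8] [ 0.397 -0.415  0.063]
rack scene 0.8 [374.5 258.5] [0.578 0.267 0.   ]
rack scene 0.39 [351.  234.8] [0.543 0.158 0.   ]
chute top 0.67 [405.9 186.8] [ 0.626 -0.265  0.   ]
lip top 0.48 [445.5 190.3] [ 0.597 -0.382  0.089]
outlet top 0.89 [444.6 189. ] [ 0.612 -0.392  0.036]
outlet top 0.65 [403.3 183.5] [ 0.63  -0.251  0.
[... 376 characters left out ...]

rack top 0.55 [252.6 200. ] [0.573 0.264 0.   ]
can_slim scene 0.96 434 [0.617 0.035] ax deg -54.1 ext 0.103 0.052
can_slim scene 0.77 523 [0.583 0.169] ax deg 9.3 ext 0.129 0.05
can_medium scene 0.93 650 [0.56  0.367] ax deg 4.8 ext 0.129 0.057
can_medium scene 0.83 743 [0.62  0.526] ax deg -72.7 ext 0.115 0.064
can_thick scene 0.82 776 [0.566 0.267] ax deg 8.1 ext 0.137 0.067Traceback (most recent call last):
  File "<stdin>", line 17, in <module>
  File "h.py", line 10, in onz
    o,d=ray(cam,pt);return o+d*(z-o[2])/d[2]
        ~~~^^^^^^^^
  File "h.py", line 5, in ray
    c=arm.calibration(cam);K=np.array(c["K"]);T=np.array(c["T"])
ValueError: time passes only in moves, steps and waits
```

```bash
python3 - <<'E'
from h import *
def crop(n,x,y,s,w=400,h=300):
    i=cv2.imread(f"pics/{n}.png");a=np.float32([[s,0,-x*s],[0,s,-y*s]]);return cv2.warpAffine(i,a,(w,h),flags=cv2.INTER_CUBIC)
m=np.vstack([np.hstack([crop("top",350,128,3.2),crop("scene",170,140,3.2)]),np.hstack([crop("top",205,168,4),crop("scene",325,215,4)])])
cv2.imwrite("pics/m.png",m)
E
```

```text
(no output)
```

View pics/m.png

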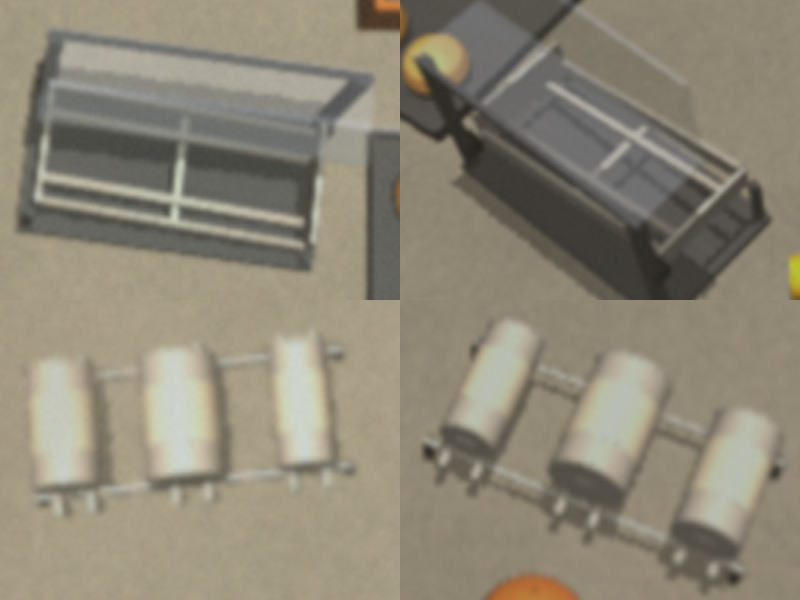

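```bash
cat > fit.py <<'E'
from h import *
from scipy.optimize import least_squares
C={n:{k:np.array(v) for k,v in arm.calibration(n).items()} for n in("scene","top")}
def pj(n,P):
    c=C[n];T=np.linalg.inv(c["T"]);p=P@T[:3,:3].T+T[:3,3];v=p[:,:2]/p[:,2:];v=v*(1+c["k1"]*(v**2).sum(1,keepdims=True));return v@c["K"][:2,:2].T+c["K"][:2,2]
def tf(x,y,a,P): P=np.atleast_2d(P);c,s=np.cos(a),np.sin(a);return np.c_[x+c*P[:,0]-s*P[:,1],y+s*P[:,0]+c*P[:,1],P[:,2]]
cans=[("slim",-100,.024,.054),("thick",0,.032,.063),("medium",100,.028,.059)]
bb={("top","slim"):(273,330,332,470),("top","medium"):(30,100,355,490),("top","thick"):(143,222,345,482),
("scene","slim"):(440,545,318,458),("scene","medium"):(670,778,405,556),("scene","thick"):(550,665,350,505)}
def box(n,b):
    b=np.array(b,float);o=(205,168) if n=="top" else (325,215);b-=[0,0,300,300] if n=="top" else [400,400,300,300]
    return np.array([o[0]+b[0]/4,o[0]+b[1]/4,o[1]+b[2]/4,o[1]+b[3]/4])
t=np.linspace(0,2*np.pi,40)
def f(p):
    r=[]
    for i,(k,y,rad,z) in enumerate(cans):
        P=np.vstack([np.c_[np.full(40,sx*.052+p[3+i]),y/1000+rad*np.cos(t),z+rad*np.sin(t)] for sx in(-1,1)])
        W=tf(p[0],p[1],p[2],P)
        for n in("top","scene"):
            u=pj(n,W);b=box(n,bb[n,k]);r+=list(np.r_[u.min(0)[0],u.max(0)[0],u.min(0)[1],u.max(0)[1]]-b)
    return np.r_[r,p[3:]*100]
s=least_squares(f,[.57,.265,.05,0,0,0],loss="soft_l1");p=s.x
print("rack",np.round(p,4),"deg",np.degrees(p[2]),"res",np.round(s.fun[:24],1))
for i,(k,y,rad,z) in enumerate(cans): print(k,np.round(tf(p[0],p[1],p[2],[p[3+i],y/1000,z]),4))
E2=lambda u,v,o:(o[0]+u/3.2,o[1]+v/3.2)
ob=[("top",E2(38,203,(350,128)),(-.061,.142,.099,1)),("top",E2(308,243,(350,128)),(-.061,-.137,.050,1)),("top",E2(40,180,(350,128)),(-.034,.140,.085,1)),("top",E2(305,222,(350,128)),(-.034,-.137,.036,1)),
("top",E2(20,230,(350,128)),(-.085,.16,.004,0)),("top",E2(310,268,(350,128)),(-.085,-.16,.004,0)),
("scene",E2(345,168,(170,140)),(-.061,.145,.099,1)),("scene",E2(368,222,(170,140)),(-.085,.16,.004,0))]
def g(q):
    r=[]
    for n,o,P in ob: r+=list(pj(n,tf(q[0],q[1],q[2],[P[0],P[1],P[2]+P[3]*q[3]]))[0]-o)
    return np.r_[r,(q[3]-.01)*50]
s=least_squares(g,[.63,-.25,-.13,.01],loss="soft_l1");q=s.x
print("chute",np.round(q,4),"deg",np.degrees(q[2]),np.round(s.fun,1))
for nm,P in dict(load=(0,.085,.075),lip=(-.061,.085,.089),outlet=(0,-.137,.036),guard=(-.005,0,.202)).items(): print(nm,np.round(tf(*q[:3],P),3))
E
python3 fit.py
```

```text
rack [ 0.5716  0.2619  0.0851  0.0026 -0.0012 -0.0013] deg 4.877654996564071 res [-0.8  1.1  1.8  0.7 -1.8 -0.9  0.5  0.4 -0.6  0.4  0.8  0.9 -2.2  0.7
  0.9  0.9 -0.4  0.   1.1  1.  -1.5  0.5  1.   1.1]
slim [[0.5827 0.1625 0.054 ]]
thick [[0.5704 0.2618 0.063 ]]
medium [[0.5618 0.3615 0.059 ]]
chute [ 0.6333 -0.2562 -0.1087  0.0101] deg -6.229045938381651 [ 1.  -0.6 -1.3 -0.3  1.5 -0.6 -0.7 -0.9 -1.6  3.1  0.4  2.3 -1.8  0.6
  1.7 -2.5  0. ]
load [[ 0.643 -0.172  0.075]]
lip [[ 0.582 -0.165  0.089]]
outlet [[ 0.618 -0.392  0.036]]
guard [[ 0.628 -0.256  0.202]]
```

```bash
cat >> fit.py <<'E'
def draw(m,fname):
    out=[]
    for n,o in(("top",(350,128)),("scene",(170,140))):
        S=4.0;i=cv2.imread(f"pics/{n}.png");i=cv2.warpAffine(i,np.float32([[S,0,-o[0]*S],[0,S,-o[1]*S]]),(400,400),flags=cv2.INTER_CUBIC) if 0 else cv2.warpAffine(i,np.float32([[3.2,0,-o[0]*3.2],[0,3.2,-o[1]*3.2]]),(400,300),flags=cv2.INTER_CUBIC)
        h=q[3]
        L=[[(-.085,.16,0),(-.085,-.16,0),(.085,-.16,0),(.085,.16,0),(-.085,.16,0)],[(-.061,.142,.099+h),(-.061,-.137,.05+h)],[(.061,.142,.099+h),(.061,-.137,.05+h)],[(-.034,.142,.085+h),(-.034,-.137,.036+h)],[(.034,.142,.085+h),(.034,-.137,.036+h)],
        [(-.005,.16,.202),(-.005,-.16,.202),(-.005,-.16,.335),(-.005,.16,.335),(-.005,.16,.202),(.089,.16,.202),(.089,-.16,.202),(-.005,-.16,.202)],[(-.061,-.137,.081+h),(.061,-.137,.081+h)]]
        for l,c in zip(L,[(0,0,255),(0,255,0),(0,255,0),(255,255,0),(255,255,0),(255,0,255),(0,255,255)]):
            u=(pj(n,tf(*q[:3],np.array(l)))-o)*3.2;cv2.polylines(i,[np.int32(u*8).reshape(-1,1,2)],False,c,1,cv2.LINE_AA,3)
        out.append(i)
    cv2.imwrite(fname,cv2.resize(np.hstack(out),None,fx=1,fy=1))
draw(0,"pics/ov.png")
E
python3 fit.py >/dev/null
```

```text
(no output)
```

View pics/ov.png

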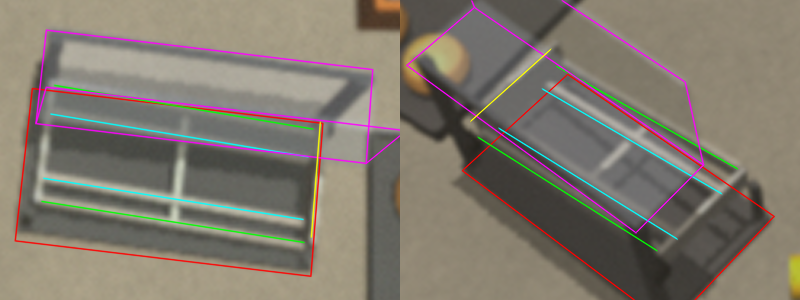

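The overlay matches to a few mm, so the chute is at about (0.633, -0.256) with a yaw near -6.5°. The joint-limit route has tilted the tool 37° towards chute +x, and it holds. Next I'll check clearances for the grasp and the placing.

```bash
cat > plan.py <<'E'
from h import *
ra=np.radians(4.88);A=np.array([np.cos(ra),np.sin(ra),0]);
cans=dict(slim=(np.array([.5827,.1625,.054]),.024,.7/10),medium=(np.array([.5618,.3615,.059]),.028,.075),thick=(np.array([.5704,.2618,.063]),.032,.082))
R0=R.from_rotvec(arm.observe()["ee_rot"]).as_matrix()
def tw(M,d): return M@R.from_rotvec([0,0,np.radians(d)]).as_matrix()
def align(M,a): return np.degrees(np.arctan2(M[:,1]@a,M[:,0]@a))
def body(M,G,w):
    X,Y,Z=np.meshgrid(np.linspace(-.0375,.0375,16),np.linspace(-.095,.095,39),-np.linspace(.047,.30,40));P=np.c_[X.ravel(),Y.ravel(),Z.ravel()]
    F=[]
    for s in(-1,1):
        X,Y,Z=np.meshgrid([-.0095,0,.0095],s*np.linspace(w/2,w/2+.019,5),np.linspace(.019,-.047,14));F.append(np.c_[X.ravel(),Y.ravel(),Z.ravel()])
    return G+P@M.T,G+np.vstack(F)@M.T
def dcyl(P,c,r,a):
    t=(P-c)@a;rad=np.linalg.norm((P-c)-np.outer(t,a),axis=1)-r;ax=abs(t)-.052
    return np.where((rad>0)&(ax>0),np.hypot(rad,ax),np.maximum(rad,ax)).min()
E
python3 - <<'E'
from plan import *
th=align(R0,A);print("twist",th,th/90)
M=tw(R0,th)
for k,nb in(("slim",["thick","medium"]),("medium",["thick"]),("thick",[])):
  c,r,w=cans[k]
  for g in(-.015,-.03,-.036):
    for b in(0,.006,.012):
      G=c+g*A-b*M[:,2];B,F=body(M,G,w)
      o=[round(1000*min(dcyl(B,cans[n][0],cans[n][1],A),9),1) for n in nb]+[round(1000*dcyl(F,cans[n][0],cans[n][1],A),1) for n in nb]
      # chute: same can-in-tool pose, untwisted so can yaw = -6.5deg
      oo=[]
      for h in(.0,.02):
        M2=tw(M,14.1+0);cy=np.radians(-6.6);C=np.array([[np.cos(cy),-np.sin(cy),0],[np.sin(cy),np.cos(cy),0],[0,0,1]])
        ac=M2@(M.T@A)
        cc=np.array([-.003,.085,.075+h+r]);G2=C@cc+g*ac-b*M2[:,2]
        B2,F2=body(M2,G2,2*r);q=B2@C;f=F2@C
        lipz=lambda y:.089+h+(y-.085)*np.tan(np.radians(10))
        i=(abs(q[:,0]+.061)<.004);l=(q[i,2]-lipz(q[i,1])).min() if i.any() else .099
        i=(abs(f[:,0]+.061)<.006);lf=(f[i,2]-lipz(f[i,1])).min() if i.any() else .099
        e=q[q[:,2]>.202];e=e[abs(e[:,1])<.16];gd=(-.005-e[:,0]).min()
        rf=(f[:,2]-(.075+h+(f[:,1]-.085)*np.tan(np.radians(10)))).min()
        oo+=[round(1000*v,1) for v in(l,lf,gd,rf)]
      print(k,g,b,"nb",o,"chute h0: lip,lipfinger,guard,runner",oo[:4],"h20",oo[4:],"canaxis z",round(ac[2],3))
E
```

```text
twist -15.865503855298059 -0.17628337616997844
slim -0.015 0 nb [np.float64(-15.2), np.float64(73.5), np.float64(11.1), np.float64(114.5)] chute h0: lip,lipfinger,guard,runner [np.float64(15.1), 99.0, np.float64(42.5), np.float64(-5.5)] h20 [np.float64(15.1), 99.0, np.float64(30.7), np.float64(-5.5)] canaxis z 0.018
slim -0.015 0.006 nb [np.float64(-11.7), np.float64(73.5), np.float64(11.1), np.float64(114.5)] chute h0: lip,lipfinger,guard,runner [np.float64(22.9), np.float64(37.8), np.float64(46.1), np.float64(-0.7)] h20 [np.float64(22.9), np.float64(37.8), np.float64(30.5), np.float64(-0.7)] canaxis z 0.018
slim -0.015 0.012 nb [np.float64(-8.1), np.float64(73.6), np.float64(11.1), np.float64(114.5)] chute h0: lip,lipfinger,guard,runner [np.float64(30.6), np.float64(34.5), np.float64(45.8), np.float64(4.1)] h20 [np.float64(30.6), np.float64(34.5), np.float64(30.2), np.float64(4.1)] canaxis z 0.018
slim -0.03 0 nb [np.float64(-9.0), np.float64(73.5), np.float64(11.1), np.float64(114.5)] chute h0: lip,lipfinger,guard,runner [np.float64(26.8), np.float64(16.6), np.float64(61.4), np.fl
[... 5194 characters left out ...]
4(10.2)] canaxis z 0.018
thick -0.036 0 nb [] chute h0: lip,lipfinger,guard,runner [np.float64(40.7), np.float64(14.9), np.float64(59.6), np.float64(0.6)] h20 [np.float64(40.7), np.float64(14.9), np.float64(43.9), np.float64(0.6)] canaxis z 0.018
thick -0.036 0.006 nb [] chute h0: lip,lipfinger,guard,runner [np.float64(48.5), np.float64(15.6), np.float64(59.3), np.float64(5.4)] h20 [np.float64(48.5), np.float64(15.6), np.float64(43.6), np.float64(5.4)] canaxis z 0.018
thick -0.036 0.012 nb [] chute h0: lip,lipfinger,guard,runner [np.float64(53.3), np.float64(16.3), np.float64(59.0), np.float64(10.1)] h20 [np.float64(53.3), np.float64(16.3), np.float64(43.3), np.float64(10.1)] canaxis z 0.018
```

Call:
{"name": "move_arm", "arguments": {
  "motion": [
    {"tx":0.01,"ty":-0.045,"tz":-0.02,"twist":0},
    {"tx":0.01,"ty":-0.045,"tz":-0.02,"twist":0},
    {"tx":0.01,"ty":-0.045,"tz":-0.02,"twist":0},
    {"tx":0.01,"ty":-0.045,"tz":-0.02,"twist":0},
    {"tx":0.01,"ty":-0.045,"tz":-0.02,"twist":0}
  ]
}}

```text
clock: 6.95
position: [0.5244, 0.1231, 0.9242]
ee_rot: [2.894, -0.192, 1.107]
force: [1.4, 0.1, 0.1]
width: 1.005
gripper_force: 0.0
```

```bash
python3 -c "
from h import *
st()"
```

```text
t 6.95 q [-0.984  0.258  1.116  0.274 -0.189  2.002 -1.82 ] p [0.5244 0.1231 0.9242] F [1.4 0.1 0.1] w 1.005 g 0.0
[[ 0.738 -0.129  0.662]
 [-0.102 -0.992 -0.079]
 [ 0.667 -0.01  -0.745]]
```

Call:
{"name": "move_arm", "arguments": {
  "motion": [
    {"tx":0.01,"ty":-0.045,"tz":0,"twist":0},
    {"tx":0.01,"ty":-0.045,"tz":0,"twist":0},
    {"tx":0.01,"ty":-0.045,"tz":0,"twist":0},
    {"tx":0.01,"ty":-0.045,"tz":0,"twist":0}
  ]
}}

```text
clock: 7.35
position: [0.562, 0.2829, 0.8977]
ee_rot: [2.878, -0.179, 1.191]
force: [0.5, 0.2, 0.4]
width: 1.001
gripper_force: 0.0
```

```bash
python3 - <<'E'
from plan import *
s,_=st();th=align(R0,A);M=tw(R0,th);print("twist",th)
c,r,w=cans["slim"]
for w in(.06,.07):
 for g in(-.02,-.03,-.036):
  for b in(.006,.012):
    G=c+g*A-b*M[:,2];B,F=body(M,G,w);print(w,g,b,round(1000*dcyl(B,*cans["thick"][:2],A),1),round(1000*dcyl(F,*cans["thick"][:2],A),1))
E
```

```text
t 7.35 q [-0.978  0.443  1.133  0.091 -0.326  2.002 -2.018] p [0.562  0.2829 0.8977] F [0.5 0.2 0.4] w 1.001 g 0.0
[[ 0.702 -0.114  0.703]
 [-0.098 -0.993 -0.064]
 [ 0.706 -0.024 -0.708]]
twist -16.012597727738925
0.06 -0.02 0.006 -8.0 16.0
0.06 -0.02 0.012 -3.8 16.0
0.06 -0.03 0.006 -4.2 16.0
0.06 -0.03 0.012 0.1 16.0
0.06 -0.036 0.006 -0.8 16.0
0.06 -0.036 0.012 3.8 16.0
0.07 -0.02 0.006 -8.0 11.0
0.07 -0.02 0.012 -3.8 11.0
0.07 -0.03 0.006 -4.2 11.0
0.07 -0.03 0.012 0.1 11.0
0.07 -0.036 0.006 -0.8 11.0
0.07 -0.036 0.012 3.8 11.0
```

```bash
cat >> plan.py <<'E'
def goal(M,P,p0=None):
    s=arm.observe();p=s["position"] if p0 is None else p0
    return np.round(M.T@(np.array(P)-p),4)
E
python3 - <<'E'
from plan import *
M=tw(R0,-12.2);c,r,w=cans["slim"];z=M[:,2]
T=c-.034*A+.007*z;pre=T-.13*z
print("T",np.round(T,4),"pre",np.round(pre,4),"after twist, to pre:",goal(M,pre))
th=align(R0,A);print(th)
E
```

```text
T [0.5537 0.1592 0.049 ] pre [0.4623 0.1675 0.1411] after twist, to pre: [-0.6096  0.0155  0.4732]
-16.012597727738925
```

Call:
{"name": "move_arm", "arguments": {
  "motion": [
    {"tx":0,"ty":0,"tz":0.045,"twist":-0.068},
    {"tx":0,"ty":0,"tz":0.045,"twist":-0.068},
    {"tx":-0.04,"ty":0.001,"tz":0.025,"twist":0},
    {"tx":-0.04,"ty":0.001,"tz":0.025,"twist":0},
    {"tx":-0.04,"ty":0.001,"tz":0.025,"twist":0},
    {"tx":-0.04,"ty":0.001,"tz":0.025,"twist":0},
    {"tx":-0.04,"ty":0.001,"tz":0.025,"twist":0},
    {"tx":-0.04,"ty":0.001,"tz":0.025,"twist":0},
    {"tx":-0.04,"ty":0.001,"tz":0.025,"twist":0},
    {"tx":-0.04,"ty":0.001,"tz":0.025,"twist":0}
  ],
  "gripper": -0.5
}}

```text
clock: 8.35
position: [0.5359, 0.2435, 0.6244]
ee_rot: [2.862, -0.034, 1.135]
force: [0.6, 0.6, -1.0]
width: 0.748
gripper_force: 0.0
```

```bash
python3 - <<'E'
from plan import *
st();print(align(R0,A));z=R0[:,2];c=cans["slim"][0];T=c-.034*A+.007*z;print(goal(R0,T-.13*z))
E
```

```text
t 8.35 q [-2.067 -0.264  0.878  1.535  0.922  1.512 -2.704] p [0.5359 0.2435 0.6244] F [ 0.6  0.6 -1. ] w 0.748 g 0.0
[[ 0.728 -0.043  0.684]
 [ 0.003 -0.998 -0.066]
 [ 0.685  0.05  -0.726]]
-10.00292087177542
[-0.3817  0.0546  0.3058]
```

The elbow has swung out: q1 is at -2.07 and q7 is near its limit. Before moving on, I'll identify the kinematics from the recorded poses so I can predict the joint paths.

```bash
cat > kin.py <<'E'
import numpy as np
from scipy.optimize import least_squares
from scipy.spatial.transform import Rotation as R
D=[([1.14941,.43452,.02501,1.57322,-.01162,1.134,-.07508],[.19585,-.59352,.22672],[-3.10179,-.49849,0]),
([.576,.088,-.128,1.648,.012,1.406,-1.256],[.3945,-.2548,.387],[3.134,-.208,.001]),
([-.2,.193,.343,.966,-.071,1.985,-1.602],[.5006,-.0732,.6248],[3.134,-.217,.011]),
([-.12,.355,.347,.7,-.138,2.002,-1.57],[.5954,-.0849,.6452],[3.124,-.213,.157]),
([-.086,.408,.37,.493,-.186,2.002,-1.571],[.6396,-.0918,.699],[3.091,-.213,.397]),
([-.148,.307,.484,.377,-.228,2.002,-1.574],[.5959,-.0855,.8138],[3.015,-.208,.732]),
([-.287,.195,.644,.32,-.243,2.002,-1.577],[.5299,-.0763,.9035],[2.929,-.202,.987]),
([-.984,.258,1.116,.274,-.189,2.002,-1.82],[.5244,.1231,.9242],[2.894,-.192,1.107]),
([-.978,.443,1.133,.091,-.326,2.002,-2.018],[.562,.2829,.8977],[2.878,-.179,1.191]),
([-2.067,-.264,.878,1.535,.922,1.512,-2.704],[.5359,.2435,.6244],[2.862,-.034,1.135])]
def fk(q,k,s):
    ax="zyzyzyz";T=np.eye(3);p=np.array([0,0,k[0]])
    for i in range(7):
        T=T@R.from_euler(ax[i],s[i]*q[i]+(k[12] if i==6 else 0)).as_matrix()
        if i in(1,3,5): j={1:1,3:4,5:7}[i];p=p+T@np.array([k[j],k[j+1],k[j+2]])
    return p,T
def res(k,s):
    o=[]
    for q,p,r in D:
        a,T=fk(q,k,s);o+=list(a-p)+list(.3*(R.from_matrix(T).inv()*R.from_rotvec(r)).as_rotvec())
    return np.array(o)
if __name__=="__main__":
    import itertools
    best=[]
    for s3,s5,s7 in itertools.product((1,-1),repeat=3):
      for off in(0,1.57,-1.57,3.14):
        s=(-1,1,s3,1,s5,1,s7);k0=np.zeros(13);k0[[0,3,6,9,12]]=.34,.4,.4,.25,off
        m=least_squares(res,k0,args=(s,));best.append((m.cost,s,np.round(m.x,4),np.abs(m.fun).max()))
    best.sort(key=lambda b:b[0])
    for b in best[:2]: print(b)
E
python3 kin.py
```

```text
(np.float64(6.055635904718993e-07), (-1, 1, -1, 1, -1, 1, -1), array([ 2.7160e-01, -5.0000e-04, -3.6500e-02,  5.5760e-01, -1.0000e-04,
       -1.6000e-02,  4.2760e-01, -5.0000e-04, -7.0000e-04,  3.7020e-01,
        8.0000e-04,  0.0000e+00,  1.5709e+00]), np.float64(0.0003760293753122673))
(np.float64(6.055635904720404e-07), (-1, 1, -1, 1, -1, 1, -1), array([ 2.7160e-01, -5.0000e-04, -3.6500e-02,  5.5760e-01, -1.0000e-04,
       -1.6000e-02,  4.2760e-01, -5.0000e-04, -7.0000e-04,  3.7020e-01,
       -1.4114e+00,  0.0000e+00,  1.5709e+00]), np.float64(0.00037602937639105716))
```

```bash
cat > sim.py <<'E'
from kin import *
from scipy.optimize import lsq_linear
s=(-1,1,-1,1,-1,1,-1);K=least_squares(res,[.27,0,-.036,.557,0,-.016,.427,0,0,.37,0,0,1.57],args=(s,)).x
lo=np.array([-2.62,-.44,-1.27,.08,-1.32,.12,-2.74]);hi=np.array([2.62,2.09,1.32,2.57,4.46,2.002,2.74]);vm=.7*np.array([2.22,2.22,3.01,3.01,3.14,3.14,3.14])*.1
def F(q): return fk(q,K,s)
def jac(q):
    p,T=F(q);J=np.zeros((6,7))
    for i in range(7):
        d=np.array(q,float);d[i]+=1e-5;a,U=F(d);J[:3,i]=(a-p)/1e-5;J[3:,i]=R.from_matrix(U@T.T).as_rotvec()/1e-5
    return J
def row(q,mv,wr=.3,lam=1e-2,sub=5,bias=0,qn=None):
    p,T=F(q);P=p+T@np.array(mv[:3]);U=T@R.from_rotvec([0,0,mv[3]*np.pi/2]).as_matrix();q0=np.array(q,float);q=q0.copy()
    for _ in range(sub):
        a,V=F(q);e=np.r_[P-a,R.from_matrix(U@V.T).as_rotvec()];J=jac(q);w=np.r_[1,1,1,wr,wr,wr]
        Aa=np.vstack([J*w[:,None],lam*np.eye(7)]);b=np.r_[e*w,np.zeros(7) if qn is None else bias*lam*(qn-q)]
        l=np.maximum(lo,q0-vm)-q;h=np.minimum(hi,q0+vm)-q
        q=q+lsq_linear(Aa,b,(np.minimum(l,-1e-9),np.maximum(h,1e-9))).x
    return q
def run(q,rows,**k):
    for r in rows: q=row(q,r,**k)
    return q
if __name__=="__main__":
    q8=D[8][0];m=[(0,0,.045,-.068)]*2+[(-.04,.001,.025,0)]*8
    q7=D[7][0];m7=[(.01,-.045,0,0)]*4
    q6=D[6][0];m6=[(.01,-.045,-.02,0)]*5
    q2=D[1][0];m2=[(.016,-.04,-.02,0)]*5+[(0,0,-.05,0)]*5
    q0=D[0][0];m0=[(0,0,-.04,.09)]*3+[(0,0,-.04,.017)]+[(.019,-.045,0,0)]*8
    for kw in(dict(),dict(wr=.1),dict(lam=.05),dict(lam=.003)):
        print(kw)
        for q,mm,t in((q0,m0,1),(q2,m2,2),(q6,m6,7),(q7,m7,8),(q8,m,9)): 
            x=run(q,mm,**kw);print("  ",np.round(x,2),"act",np.round(D[t][0],2),"p",np.round(F(x)[0],3),D[t][1])
E
python3 sim.py
```

```text
{}
   [ 0.58  0.09 -0.13  1.65  0.01  1.41 -1.25] act [ 0.58  0.09 -0.13  1.65  0.01  1.41 -1.26] p [ 0.394 -0.257  0.387] [0.3945, -0.2548, 0.387]
   [-0.22  0.13  0.31  0.85 -0.05  2.   -1.63] act [-0.2   0.19  0.34  0.97 -0.07  1.98 -1.6 ] p [ 0.489 -0.066  0.702] [0.5006, -0.0732, 0.6248]
   [-0.92  0.29  1.15  0.13 -0.29  2.   -1.85] act [-0.98  0.26  1.12  0.27 -0.19  2.   -1.82] p [0.521 0.145 0.967] [0.5244, 0.1231, 0.9242]
   [-1.    0.43  1.14  0.08 -0.3   1.95 -2.02] act [-0.98  0.44  1.13  0.09 -0.33  2.   -2.02] p [0.565 0.289 0.924] [0.562, 0.2829, 0.8977]
   [-1.4  -0.14  0.46  1.84  0.77  1.14 -2.65] act [-2.07 -0.26  0.88  1.54  0.92  1.51 -2.7 ] p [0.526 0.222 0.489] [0.5359, 0.2435, 0.6244]
{'wr': 0.1}
   [ 0.58  0.09 -0.13  1.65  0.01  1.41 -1.25] act [ 0.58  0.09 -0.13  1.65  0.01  1.41 -1.26] p [ 0.394 -0.257  0.387] [0.3945, -0.2548, 0.387]
   [-0.21  0.12  0.3   0.79 -0.05  2.   -1.64] act [-0.2   0.19  0.34  0.97 -0.07  1.98 -1.6 ] p [ 0.491 -0.066  0.731] [0.5006, -0.0732, 0.6248]
   [-0.92  0.27  0.93  0.08 -0.06  1.94 -1.86] act [-0.98  0.26  1.12  0.27 -0
[... 1107 characters left out ...]
 -0.13  1.65  0.01  1.41 -1.25] act [ 0.58  0.09 -0.13  1.65  0.01  1.41 -1.26] p [ 0.394 -0.257  0.387] [0.3945, -0.2548, 0.387]
   [-0.22  0.13  0.31  0.85 -0.05  2.   -1.63] act [-0.2   0.19  0.34  0.97 -0.07  1.98 -1.6 ] p [ 0.489 -0.066  0.702] [0.5006, -0.0732, 0.6248]
   [-0.92  0.28  1.    0.11 -0.14  2.   -1.86] act [-0.98  0.26  1.12  0.27 -0.19  2.   -1.82] p [0.519 0.147 0.972] [0.5244, 0.1231, 0.9242]
   [-1.02  0.43  1.12  0.08 -0.27  1.94 -2.02] act [-0.98  0.44  1.13  0.09 -0.33  2.   -2.02] p [0.561 0.291 0.93 ] [0.562, 0.2829, 0.8977]
   [-1.13 -0.11  0.23  1.83  0.72  1.1  -2.62] act [-2.07 -0.26  0.88  1.54  0.92  1.51 -2.7 ] p [0.526 0.222 0.488] [0.5359, 0.2435, 0.6244]
```

```bash
cat > t1.py <<'E'
from sim import *
from plan import cans,A,align,tw
from cell import arm
np.set_printoptions(suppress=True,precision=3)
def to(q,P,U,step=.045,dth=8,verbose=1):
    """straight rows to pose P, twist so that y perp; returns q"""
    for i in range(80):
        p,T=F(q);e=T.T@(np.array(P)-p);n=np.linalg.norm(e);ry=np.arctan2(-(T[:,0]@U[:,1]),T[:,1]@U[:,1]) if U is not None else 0
        if n<.002 and abs(ry)<.01: break
        q=row(q,np.r_[e*min(1,step/max(n,1e-9)),np.clip(ry/(np.pi/2),-.09,.09)])
    if verbose: print(i,"q",q,"p",F(q)[0],"z",F(q)[1][:,2],"miss",np.round(n*1000,1),round(ry,3))
    return q
if __name__=="__main__":
    q=np.array(arm.observe()["joints"]);p,T=F(q)
    M=tw(T,-6);z=M[:,2];c=cans["slim"][0];S=c-.034*A+.007*z
    Tc=T
    for name,way in dict(direct=[(S-.13*z,M),(S,M)],right=[((.45,-.1,.4),Tc),(S-.13*z,M),(S,M)],right2=[((.5,.1,.6),Tc),((.5,-.2,.5),Tc),((.5,-.2,.3),Tc),(S-.13*z,M),(S,M)],right3=[((.6,.1,.6),tw(T,15)),((.6,-.3,.5),tw(T,15)),((.5,-.2,.3),Tc),(S-.13*z,M),(S,M)]).items():
        print(name);x=q
        for P,U in way: x=to(x,P,U)
E
python3 t1.py
```

```text
direct
12 q [-1.304  0.17   0.742  2.43   0.709  0.212 -2.74 ] p [0.465 0.168 0.143] z [ 0.472  0.018 -0.881] miss 0.7 0.001
4 q [-0.819  0.482  0.369  2.25   0.74   0.12  -2.74 ] p [0.554 0.16  0.05 ] z [ 0.412 -0.049 -0.91 ] miss 1.4 0.001
right
11 q [-0.53  -0.44   0.285  2.214  0.605  0.783 -2.17 ] p [ 0.45 -0.1   0.4 ] z [ 0.629 -0.149 -0.763] miss 0.0 -0.0
10 q [-0.637  0.163  0.002  2.329  0.699  0.38  -2.74 ] p [0.465 0.167 0.144] z [ 0.412  0.006 -0.911] miss 1.5 0.003
4 q [-0.667  0.461  0.225  2.243  0.785  0.12  -2.74 ] p [0.554 0.159 0.049] z [ 0.395  0.    -0.919] miss 0.5 0.0
right2
4 q [-1.627 -0.44   0.508  1.725  0.914  1.52  -2.646] p [0.5 0.1 0.6] z [ 0.676 -0.085 -0.732] miss 0.0 0.0
8 q [-0.67  -0.44   0.611  1.92   0.501  0.918 -1.807] p [ 0.5 -0.2  0.5] z [ 0.638 -0.137 -0.757] miss 0.0 -0.0
5 q [-0.669 -0.28   0.844  2.325  0.618  0.337 -1.907] p [ 0.5 -0.2  0.3] z [ 0.638 -0.137 -0.757] miss 0.0 -0.0
11 q [-0.745  0.159  0.12   2.347  0.695  0.351 -2.74 ] p [0.465 0.168 0.143] z [ 0.42   0.011 -0.908] miss 0.0 0.0
4 q [-0.662  0.46   0.22   2.243  0.787  0.12  -2.74 ] p [0.554 0.159 0.05 ] z [ 0.394  0.002 -0.919] miss 0.7 0.001
right3
4 q [-1.721 -0.337  0.862  1.589  0.834  1.334 -2.704] p [0.6 0.1 0.6] z [ 0.655 -0.065 -0.753] miss 0.0 -0.0
10 q [-1.131 -0.44   1.225  1.706  0.437  0.874 -1.795] p [ 0.6 -0.3  0.5] z [ 0.655 -0.065 -0.753] miss 0.0 -0.0
6 q [-0.791 -0.361  0.981  2.318  0.564  0.35  -1.789] p [ 0.5 -0.2  0.3] z [ 0.655 -0.065 -0.753] miss 0.0 0.0
11 q [-0.834  0.141  0.255  2.398  0.729  0.241 -2.74 ] p [0.465 0.168 0.143] z [ 0.446  0.065 -0.893] miss 0.0 0.0
4 q [-0.55   0.451  0.114  2.238  0.819  0.12  -2.74 ] p [0.554 0.159 0.05 ] z [ 0.385  0.037 -0.922] miss 0.9 0.001
```

```bash
cat > ik.py <<'E'
from sim import *
from plan import cans,A,tw
np.set_printoptions(suppress=True,precision=2)
def Rt(tilt,az,tws=0):
    t,a=np.radians([tilt,az]);z=np.array([np.sin(t)*np.cos(a),np.sin(t)*np.sin(a),-np.cos(t)]);y=np.array([np.sin(a),-np.cos(a),0]);x=np.cross(y,z)
    return tw(np.c_[x,y,z],tws)
def ik(P,U,n=25,seed=0):
    rg=np.random.default_rng(seed);out=[];rng=hi-lo
    def f(q): p,T=F(q);return np.r_[(p-P)*10,R.from_matrix(U@T.T).as_rotvec()*3]
    for _ in range(n):
        m=least_squares(f,rg.uniform(lo,hi),bounds=(lo,hi),max_nfev=60)
        if m.cost<1e-6: out.append(m.x)
    out.sort(key=lambda q:-np.minimum(q-lo,hi-q).min());return out
if __name__=="__main__":
    cy=np.radians(-6.6);C=np.array([[np.cos(cy),-np.sin(cy)],[np.sin(cy),np.cos(cy)]]);L=np.r_[np.array([.633,-.256])+C@[-.003,.085],.115]
    for tilt in(30,36,42):
      for az in(-6,0,5):
        U=Rt(tilt,az)
        for k in("slim","thick","medium","place","place_hi"):
            a=A if "place" not in k else np.r_[C[:,0],0];d=np.degrees(np.arctan2(U[:,1]@a,U[:,0]@a));V=tw(U,d)
            P=(L+[0,0,.1]*(k=="place_hi") if "place" in k else cans[k][0])-.03*a+.01*V[:,2]
            o=ik(P,V,12);print(tilt,az,k,round(d,1),len(o),[(x,round(np.minimum(x-lo,hi-x).min(),2)) for x in o[:1]])
E
time python3 ik.py
```

```text
30 -6 slim -12.5 1 [(array([-0.57,  0.48, -0.  ,  2.3 ,  1.75,  0.32,  2.56]), np.float64(0.18))]
30 -6 thick -12.5 1 [(array([-1.38,  0.67,  0.86,  2.24, -1.14,  0.12, -1.07]), np.float64(0.0))]
30 -6 medium -12.5 4 [(array([-1.46,  0.7 ,  0.78,  2.09, -0.19,  0.2 , -2.16]), np.float64(0.08))]Traceback (most recent call last):
  File "ik.py", line 21, in <module>
    P=(L+[0,0,.1]*(k=="place_hi") if "place" in k else cans[k][0])-.03*a+.01*V[:,2]
       ~^~~~~~~~~~~~~~~~~~~~~~~~~
ValueError: operands could not be broadcast together with shapes (3,) (0,) 

real	0m3.201s
user	0m3.732s
sys	0m0.040s
```

```bash
sed -i 's/L+\[0,0,.1\]\*(k=="place_hi")/L+np.array([0,0,.1])*(k=="place_hi")/; s/ik(P,V,12)/ik(P,V,30)/; s/(30,36,42)/(20,25,30,36)/; s/(-6,0,5)/(-6,2,10,20)/' ik.py; python3 ik.py
```

```text
20 -6 slim -11.6 11 [(array([-0.57,  0.48,  0.09,  2.17,  0.65,  0.25, -2.58]), np.float64(0.13))]
20 -6 thick -11.6 12 [(array([-1.32,  0.68,  0.93,  2.13, -0.87,  0.4 , -1.28]), np.float64(0.28))]
20 -6 medium -11.6 9 [(array([-1.47,  0.79,  0.99,  2.  , -0.84,  0.52, -1.49]), np.float64(0.33))]
20 -6 place 0.6 8 [(array([ 0.8 ,  0.57, -0.82,  1.96,  0.83,  0.55, -2.22]), np.float64(0.43))]
20 -6 place_hi 0.6 10 [(array([ 0.7 ,  0.37, -0.64,  1.86,  0.35,  0.65, -1.8 ]), np.float64(0.53))]
20 2 slim -3.1 12 [(array([-1.08,  0.62,  0.87,  2.23, -1.23,  0.36, -0.73]), np.float64(0.09))]
20 2 thick -3.1 11 [(array([-1.23,  0.62,  0.82,  2.14, -0.86,  0.34, -1.28]), np.float64(0.22))]
20 2 medium -3.1 11 [(array([-1.47,  0.79,  1.01,  2.03, -0.99,  0.52, -1.35]), np.float64(0.31))]
20 2 place 9.1 11 [(array([ 0.74,  0.53, -0.68,  1.96,  0.58,  0.47, -1.99]), np.float64(0.35))]
20 2 place_hi 9.1 12 [(array([ 0.76,  0.39, -0.68,  1.85,  0.29,  0.65, -1.74]), np.float64(0.53))]
20 10 slim 5.4 10 [(array([-0.88,  0.53,  0.61,  2.22, -1.09,  0.25, -0.84]), np.float64(0.13))]
20 10 thick 5.4
[... 5836 characters left out ...]
.3 7 [(array([-0.58,  0.59, -0.42,  2.18,  1.76,  0.63,  2.28]), np.float64(0.39))]
36 10 place 20.2 0 []
36 10 place_hi 20.2 11 [(array([ 0.33,  0.26,  0.02,  2.09, -0.96,  0.38, -0.55]), np.float64(0.26))]
36 20 slim 18.5 3 [(array([ 0.25,  0.64, -0.82,  2.37,  2.27,  0.57,  2.22]), np.float64(0.2))]
36 20 thick 18.5 5 [(array([ 0.11,  0.72, -1.01,  2.3 ,  1.99,  0.78,  2.34]), np.float64(0.26))]
36 20 medium 18.5 7 [(array([-0.48,  0.58, -0.46,  2.21,  1.96,  0.55,  2.08]), np.float64(0.36))]
36 20 place 31.8 7 [(array([ 1.21,  0.77, -1.14,  2.07,  1.11,  0.31, -2.39]), np.float64(0.13))]
36 20 place_hi 31.8 10 [(array([ 0.41,  0.3 ,  0.  ,  2.04, -0.96,  0.52, -0.57]), np.float64(0.36))]
```

```bash
cat > t2.py <<'E'
from t1 import *
def al(T,a): return np.degrees(np.arctan((T[:,1]@a)/(T[:,0]@a)))
def tilt(T): z=T[:,2];return round(np.degrees(np.arccos(-z[2])),1),round(np.degrees(np.arctan2(z[1],z[0])),1)
if __name__=="__main__":
    q=np.array(arm.observe()["joints"]);
    x=run(q,[(0,0,0,-.09)]*21+[(0,0,0,-.01)]);print("flip",x,F(x)[0],tilt(F(x)[1]))
    T=F(x)[1];M=tw(T,al(T,A));z=M[:,2];c=cans["slim"][0];S=c-.034*A+.007*z
    for way in([S-.13*z,S],[(.45,0,.4),S-.13*z,S],[(.55,.1,.4),S-.13*z,S]):
        y=x;print("way")
        for P in way: y=to(y,P,M);print(tilt(F(y)[1]),"al",round(al(F(y)[1],A),1))
E
python3 t2.py
```

```text
flip [-2.392 -0.44   0.928  1.537  1.132  1.733  0.167] [0.536 0.244 0.624] (np.float64(43.4), np.float64(-5.5))
way
79 q [-2.093 -0.44   1.32   2.57   1.542  0.603 -0.197] p [0.451 0.163 0.164] z [ 0.535  0.191 -0.823] miss 25.3 0.0
(np.float64(34.6), np.float64(19.7)) al 11.1
79 q [-2.025 -0.44   1.32   2.563  1.568  0.604 -0.152] p [0.469 0.135 0.17 ] z [ 0.562  0.16  -0.811] miss 149.8 0.0
(np.float64(35.8), np.float64(15.9)) al 10.3
way
9 q [-1.074 -0.44   0.304  2.23   0.874  1.09   0.575] p [0.45 0.   0.4 ] z [ 0.643 -0.186 -0.743] miss 0.0 -0.0
(np.float64(42.0), np.float64(-16.1)) al -5.2
7 q [-1.152  0.272  0.222  2.466  1.403  0.634 -0.54 ] p [0.465 0.168 0.143] z [ 0.643 -0.186 -0.743] miss 0.0 0.0
(np.float64(42.0), np.float64(-16.1)) al -5.2
3 q [-0.928  0.577  0.221  2.386  1.949  0.541 -0.988] p [0.554 0.159 0.049] z [ 0.643 -0.186 -0.743] miss 0.0 -0.0
(np.float64(42.0), np.float64(-16.1)) al -5.2
way
6 q [-1.741 -0.436  0.825  2.135  1.102  1.101  0.389] p [0.55 0.1  0.4 ] z [ 0.684 -0.066 -0.726] miss 0.0 0.0
(np.float64(43.4), np.float64(-5.5)) al 0.0
7 q [-1.499  0.272  0.742  2.565  1.81   0.388 -0.836] p [0.465 0.168 0.143] z [ 0.66  -0.07  -0.748] miss 0.0 0.0
(np.float64(41.6), np.float64(-6.1)) al 0.1
3 q [-1.058  0.595  0.476  2.445  2.443  0.425 -1.433] p [0.553 0.159 0.05 ] z [ 0.649 -0.101 -0.754] miss 1.2 -0.0
(np.float64(41.0), np.float64(-8.9)) al -1.3
```

```bash
cat > t3.py <<'E'
from t2 import *
q=np.array(arm.observe()["joints"]);T0=F(q)[1]
for W in((.45,-.1,.4),(.5,-.05,.42),(.52,.0,.42)):
    print("W",W,T0.T@(np.array(W)-F(q)[0]));x=to(q,W,None);x=run(x,[(0,0,0,-.09)]*21+[(0,0,0,-.01)]);print("flip",x,F(x)[0],tilt(F(x)[1]))
    T=F(x)[1];M=tw(T,al(T,A));z=M[:,2];c=cans["slim"][0];S=c-.034*A+.007*z
    for P in[S-.13*z,S]: x=to(x,P,M);print(tilt(F(x)[1]),"al",round(al(F(x)[1],A),1))
E
python3 t3.py
```

```text
W (0.45, -0.1, 0.4) [-0.217  0.335  0.127]
11 q [-0.53  -0.44   0.285  2.214  0.605  0.783 -2.173] p [ 0.45 -0.1   0.4 ] z [ 0.629 -0.149 -0.763] miss 0.0 0
flip [-0.53  -0.44   0.284  2.214  0.605  0.783  0.812] [ 0.45 -0.1   0.4 ] (np.float64(40.3), np.float64(-13.3))
9 q [-0.61   0.271 -0.369  2.401  1.388  0.75  -0.408] p [0.471 0.178 0.148] z [ 0.625 -0.148 -0.766] miss 0.0 -0.0
(np.float64(40.0), np.float64(-13.3)) al 0.1
3 q [-0.503  0.557 -0.279  2.358  1.855  0.726 -0.73 ] p [0.553 0.159 0.049] z [ 0.625 -0.148 -0.766] miss 0.0 -0.0
(np.float64(40.0), np.float64(-13.3)) al 0.1
W (0.5, -0.05, 0.42) [-0.167  0.284  0.143]
9 q [-0.902 -0.44   0.454  2.163  0.779  0.852 -2.403] p [ 0.5  -0.05  0.42] z [ 0.667 -0.098 -0.739] miss 0.0 0
flip [-0.902 -0.44   0.454  2.163  0.779  0.852  0.582] [ 0.5  -0.05  0.42] (np.float64(42.4), np.float64(-8.3))
8 q [-0.947  0.235  0.03   2.497  1.561  0.614 -0.617] p [0.467 0.172 0.145] z [ 0.656 -0.099 -0.748] miss 0.0 -0.0
(np.float64(41.6), np.float64(-8.6)) al 0.1
3 q [-0.684  0.549 -0.026  2.421  2.104  0.635 -1.025] p [0.553 0.159 0.049] z [ 0.656 -0.099 -0.748] miss 0.0 -0.0
(np.float64(41.6), np.float64(-8.6)) al 0.1
W (0.52, 0.0, 0.42) [-0.152  0.234  0.154]
8 q [-1.144 -0.44   0.536  2.158  0.894  0.908 -2.587] p [0.52 0.   0.42] z [ 0.684 -0.067 -0.727] miss 0.0 0
flip [-1.145 -0.44   0.537  2.158  0.894  0.908  0.397] [0.52 0.   0.42] (np.float64(43.4), np.float64(-5.6))
8 q [-1.011  0.227  0.124  2.531  1.655  0.573 -0.717] p [0.465 0.168 0.143] z [ 0.662 -0.074 -0.746] miss 0.0 0.0
(np.float64(41.7), np.float64(-6.4)) al -0.1
3 q [-0.696  0.548  0.009  2.437  2.192  0.624 -1.122] p [0.554 0.159 0.049] z [ 0.661 -0.076 -0.747] miss 0.0 -0.0
(np.float64(41.7), np.float64(-6.6)) al -0.2
```

Call:
{"name": "move_arm", "arguments": {
  "motion": [
    {"tx":-0.02,"ty":0.035,"tz":0.018,"twist":0},
    {"tx":-0.02,"ty":0.035,"tz":0.018,"twist":0},
    {"tx":-0.02,"ty":0.035,"tz":0.018,"twist":0},
    {"tx":-0.02,"ty":0.035,"tz":0.018,"twist":0},
    {"tx":-0.02,"ty":0.035,"tz":0.018,"twist":0},
    {"tx":-0.02,"ty":0.035,"tz":0.018,"twist":0},
    {"tx":-0.02,"ty":0.035,"tz":0.018,"twist":0},
    {"tx":-0.02,"ty":0.035,"tz":0.018,"twist":0}
  ]
}}

```text
clock: 9.15
position: [0.5095, -0.0219, 0.4451]
ee_rot: [2.858, -0.038, 1.132]
force: [2.0, -0.5, 0.3]
width: 0.748
gripper_force: 0.0
```

Call:
{"name": "move_arm", "arguments": {
  "motion": [
    {"tx":0,"ty":0,"tz":0,"twist":-0.09},
    {"tx":0,"ty":0,"tz":0,"twist":-0.09},
    {"tx":0,"ty":0,"tz":0,"twist":-0.09},
    {"tx":0,"ty":0,"tz":0,"twist":-0.09},
    {"tx":0,"ty":0,"tz":0,"twist":-0.09},
    {"tx":0,"ty":0,"tz":0,"twist":-0.09},
    {"tx":0,"ty":0,"tz":0,"twist":-0.09},
    {"tx":0,"ty":0,"tz":0,"twist":-0.09},
    {"tx":0,"ty":0,"tz":0,"twist":-0.09},
    {"tx":0,"ty":0,"tz":0,"twist":-0.09},
    {"tx":0,"ty":0,"tz":0,"twist":-0.09}
  ]
}}

```text
clock: 10.25
position: [0.5096, -0.0211, 0.4454]
ee_rot: [1.792, 1.727, 0.635]
force: [0.1, -0.5, -0.5]
width: 0.749
gripper_force: 0.0
```

```bash
python3 - <<'E'
from t2 import *
from h import st
s_,_=st();q=s_["joints"];T=F(q)[1];print(tilt(T),"al",al(T,A))
x=run(q,[(0,0,0,-.09)]*10);print(x,"al",al(F(x)[1],A))
T=F(x)[1];d=al(T,A);M=tw(T,d);z=M[:,2];c=cans["slim"][0];S=c-.034*A+.007*z
print("extra twist",d/90)
for P in[S-.13*z,S]: print("d",M.T@(P-F(x)[0]));x=to(x,P,M);print(tilt(F(x)[1]),"al",round(al(F(x)[1],A),1))
E
```

```text
t 10.25 q [-0.96  -0.436  0.438  2.113  0.776  0.895 -0.872] p [ 0.51  -0.021  0.445] F [ 0.1 -0.5 -0.5] w 0.749 g 0.0
[[ 0.056  0.729  0.682]
 [ 0.997 -0.008 -0.073]
 [-0.047  0.684 -0.728]]
(np.float64(43.3), np.float64(-6.1)) al 79.05937417718498
[-0.974 -0.44   0.445  2.113  0.784  0.902  0.535] al -19.940625823992992
extra twist -0.22156250915547768
d [0.198 0.243 0.176]
9 q [-0.702  0.241 -0.236  2.502  1.608  0.666 -0.666] p [0.465 0.169 0.143] z [ 0.66  -0.078 -0.747] miss 0.0 0.0
(np.float64(41.7), np.float64(-6.7)) al 0.0
d [ 0.   -0.    0.13]
3 q [-0.539  0.554 -0.193  2.422  2.099  0.704 -0.998] p [0.554 0.159 0.049] z [ 0.66  -0.078 -0.747] miss 0.0 -0.0
(np.float64(41.7), np.float64(-6.7)) al 0.0
```

Call:
{"name": "move_arm", "arguments": {
  "motion": [
    {"tx":0,"ty":0,"tz":0,"twist":-0.09},
    {"tx":0,"ty":0,"tz":0,"twist":-0.09},
    {"tx":0,"ty":0,"tz":0,"twist":-0.09},
    {"tx":0,"ty":0,"tz":0,"twist":-0.09},
    {"tx":0,"ty":0,"tz":0,"twist":-0.09},
    {"tx":0,"ty":0,"tz":0,"twist":-0.09},
    {"tx":0,"ty":0,"tz":0,"twist":-0.09},
    {"tx":0,"ty":0,"tz":0,"twist":-0.09},
    {"tx":0,"ty":0,"tz":0,"twist":-0.09},
    {"tx":0,"ty":0,"tz":0,"twist":-0.09},
    {"tx":0,"ty":0,"tz":0,"twist":-0.09},
    {"tx":0,"ty":0,"tz":0,"twist":-0.09}
  ]
}}

```text
clock: 11.45
position: [0.5096, -0.0211, 0.4454]
ee_rot: [-0.106, 2.388, -0.142]
force: [1.2, 0.2, -0.1]
width: 0.75
gripper_force: 0.0
```

```bash
python3 - <<'E'
from t2 import *
from h import st
s_,_=st();q=s_["joints"];T=F(q)[1];print(tilt(T),"al",al(T,A))
z=T[:,2];c=cans["slim"][0];S=c-.034*A+.007*z
d=T.T@(S-.13*z-F(q)[0]);print("to pre",d)
x=run(q,[tuple(d/9)+(0,)]*9);print(x,F(x)[0],tilt(F(x)[1]))
E
```

```text
t 11.45 q [-0.963 -0.437  0.44   2.113  0.778  0.896  0.823] p [ 0.51  -0.021  0.445] F [ 1.2  0.2 -0.1] w 0.75 g 0.0
[[-0.73  -0.036  0.682]
 [-0.117  0.99  -0.073]
 [-0.673 -0.133 -0.728]]
(np.float64(43.3), np.float64(-6.1)) al -3.7421127842745148
to pre [0.214 0.229 0.176]
[-0.89   0.231 -0.034  2.529  1.656  0.631 -0.79 ] [0.464 0.168 0.146] (np.float64(42.7), np.float64(-6.3))
```

Call:
{"name": "move_arm", "arguments": {
  "motion": [
    {"tx":0.0214,"ty":0.0229,"tz":0.0176,"twist":0},
    {"tx":0.0214,"ty":0.0229,"tz":0.0176,"twist":0},
    {"tx":0.0214,"ty":0.0229,"tz":0.0176,"twist":0},
    {"tx":0.0214,"ty":0.0229,"tz":0.0176,"twist":0},
    {"tx":0.0214,"ty":0.0229,"tz":0.0176,"twist":0},
    {"tx":0.0214,"ty":0.0229,"tz":0.0176,"twist":0},
    {"tx":0.0214,"ty":0.0229,"tz":0.0176,"twist":0},
    {"tx":0.0214,"ty":0.0229,"tz":0.0176,"twist":0},
    {"tx":0.0214,"ty":0.0229,"tz":0.0176,"twist":0},
    {"tx":0.0214,"ty":0.0229,"tz":0.0176,"twist":0}
  ]
}}

```text
clock: 12.45
position: [0.4659, 0.1704, 0.1428]
ee_rot: [-0.099, 2.388, -0.138]
force: [1.0, 0.2, 0.7]
width: 0.747
gripper_force: 0.0
```

```bash
cat > now.py <<'E'
import sys
from t2 import *
from h import st
def go(k,g=-.03,b=.012,back=0.):
    s_,_=st();q=s_["joints"];T=F(q)[1];print(tilt(T),"al",al(T,A));z=T[:,2];S=cans[k][0]+g*A+(.019-b)*z
    d=T.T@(S-back*z-s_["position"]);print(k,"delta to back",back,d);return q,T
if __name__=="__main__": go(sys.argv[1],*map(float,sys.argv[2:]))
E
python3 now.py slim -.034 .012 0
```

```text
t 12.45 q [-0.984  0.245  0.065  2.543  1.707  0.619 -0.863] p [0.466 0.17  0.143] F [1.  0.2 0.7] w 0.747 g 0.0
[[-0.73  -0.032  0.682]
 [-0.111  0.991 -0.071]
 [-0.674 -0.128 -0.728]]
(np.float64(43.3), np.float64(-6.0)) al -4.037030295213909
slim delta to back 0.0 [ 0.    -0.002  0.129]
```

Call:
{"name": "move_arm", "arguments": {
  "motion": [
    {"tx":0,"ty":-0.001,"tz":0.04,"twist":0},
    {"tx":0,"ty":-0.001,"tz":0.04,"twist":0},
    {"tx":0,"ty":0,"tz":0.03,"twist":0},
    {"tx":0,"ty":0,"tz":0.019,"twist":0},
    {"tx":0,"ty":0,"tz":0,"twist":0}
  ]
}}

```text
clock: 12.95
position: [0.5551, 0.1569, 0.0484]
ee_rot: [-0.098, 2.39, -0.143]
force: [-0.7, 0.2, 0.7]
width: 0.753
gripper_force: 0.0
```

```bash
python3 - <<'E'
from now import *
go("slim",-.034,.012,0)
from h import arm,cv2
im=arm.get_image("scene")[...,::-1];im2=arm.get_image("top")[...,::-1]
c=lambda i,x,y,s:cv2.resize(i[y:y+100,x:x+130],None,fx=3,fy=3,interpolation=cv2.INTER_CUBIC)
cv2.imwrite("pics/g1.png",np.hstack([c(im,300,190,3),c(im2,200,150,3)]))
E
```

```text
t 12.95 q [-0.724  0.567  0.034  2.457  2.246  0.663 -1.261] p [0.555 0.157 0.048] F [-0.7  0.2  0.7] w 0.753 g 0.0
[[-0.732 -0.03   0.681]
 [-0.111  0.991 -0.075]
 [-0.672 -0.131 -0.728]]
(np.float64(43.2), np.float64(-6.3)) al -4.195924366971515
slim delta to back 0 [ 0.001  0.002 -0.002]
```

View pics/g1.png

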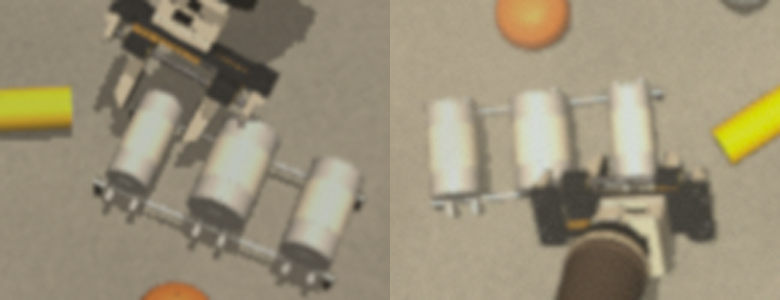

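The picture shows the open fingers straddling the near end of the slim can, with its end face near crop pixel (165,95), and clear of the thick can. Now I'll grip it.

Call:
{"name": "move_arm", "arguments": {
  "motion": [
    {"tx":0,"ty":0,"tz":0,"twist":0},
    {"tx":0,"ty":0,"tz":0,"twist":0},
    {"tx":0,"ty":0,"tz":0,"twist":0},
    {"tx":0,"ty":0,"tz":0,"twist":0},
    {"tx":0,"ty":0,"tz":0,"twist":0}
  ],
  "gripper": 1,
  "squeeze": 35
}}

```text
clock: 13.55
position: [0.5542, 0.1587, 0.051]
ee_rot: [-0.101, 2.387, -0.138]
force: [-5.7, 1.4, 7.9]
width: 0.522
gripper_force: 34.3
```

```bash
cat > place.py <<'E'
from now import *
CH=np.array([.633,-.256]);cy=np.radians(-6.6);CR=np.array([[np.cos(cy),-np.sin(cy)],[np.sin(cy),np.cos(cy)]]);CA=np.r_[CR[:,0],0]
def cw(x,y,z): return np.r_[CH+CR@[x,y],z]
def ctool(g,b,T,a=A): # can centre & axis in tool frame (from grasp)
    return np.array([0,0,-(.019-b)])-g*(T.T@a),T.T@a
def ptcp(ct,V,pos): return np.array(pos)-V@ct
E
cat > t4.py <<'E'
from place import *
s_,_=st();q=s_["joints"];T=F(q)[1];p=s_["position"]
ax=T.T@A;ax[1]=0;ax/=np.linalg.norm(ax)  # aligned to pads
ct=T.T@(np.array([.5827,.1625,.054])-p);ct[1]=0;print("can in tool",ct,ax)
up=(0,0,.12)@T;print("up in tool",up)
x=run(q,[tuple(up/4)+(0,)]*4);print(x)
d=al(T@np.eye(3),CA);V=T;
# twist so that can axis yaw matches chute
best=min(np.arange(-40,40,.25),key=lambda t:abs(np.cross(tw(T,t)@ax*np.sign((T@ax)[0]),CA)[2]));V=tw(T,best);print("twist",best,best/90,"can ax",V@ax)
H=ptcp(ct,V,cw(-.003,.085,.24));L=ptcp(ct,V,cw(-.003,.085,.135));print("hi",H,"lo",L)
W=ptcp(ct,V,cw(-.20,.085,.25))
for P in(W,H,L): print("delta",V.T@(P-F(x)[0]));x=to(x,P,V);print(tilt(F(x)[1]))
E
python3 t4.py
```

```text
t 13.55 q [-0.727  0.561  0.034  2.459  2.245  0.663 -1.26 ] p [0.554 0.159 0.051] F [-5.7  1.4  7.9] w 0.522 g 34.3
[[-0.729 -0.033  0.683]
 [-0.112  0.991 -0.071]
 [-0.675 -0.129 -0.727]]
can in tool [-0.023  0.     0.017] [-0.737  0.     0.676]
up in tool [-0.081 -0.015 -0.087]
[-0.952  0.252  0.299  2.395  1.725  0.441 -0.638]
twist 11.75 0.13055555555555556 can ax [ 0.993 -0.116  0.015]
hi [ 0.611 -0.168  0.236] lo [ 0.611 -0.168  0.131]
delta [ 0.019 -0.318 -0.127]
10 q [-0.025 -0.248  0.168  2.57   0.928  0.12   0.682] p [ 0.416 -0.145  0.247] z [ 0.659 -0.158 -0.735] miss 0.9 -0.0
(np.float64(42.7), np.float64(-13.5))
delta [-0.135  0.     0.143]
5 q [0.002 0.157 0.119 2.224 1.168 0.12  0.388] p [ 0.611 -0.168  0.236] z [ 0.631 -0.201 -0.749] miss 0.0 -0.0
(np.float64(41.5), np.float64(-17.7))
delta [ 0.072 -0.001  0.076]
3 q [ 0.404  0.376 -0.362  2.224  1.828  0.269 -0.237] p [ 0.612 -0.168  0.132] z [ 0.561 -0.19  -0.806] miss 0.6 -0.001
(np.float64(36.3), np.float64(-18.7))
```

```bash
cat > t5.py <<'E'
from place import *
import itertools
s_=arm.observe();q=s_["joints"];T=F(q)[1];p=s_["position"]
ax=T.T@A;ax[1]=0;ax/=np.linalg.norm(ax);ct=T.T@(np.array([.5827,.1625,.054])-p);ct[1]=0
V=tw(T,11.75)
res_=[]
for upz,(wx,wz),mid in itertools.product((.12,.2),((-.1,.2),(-.1,.17),(-.13,.25)),(None,(.58,.0,.3),(.55,0,.35))):
    x=to(q,p+[0,0,upz],None,verbose=0);ws=[]
    for P in([mid] if mid else [])+[ptcp(ct,V,cw(wx,.085,wz)),ptcp(ct,V,cw(-.003,.085,.15)),ptcp(ct,V,cw(-.003,.085,.11))]:
        x=to(x,P,V,verbose=0,step=.04);U=F(x)[1];ws.append(np.degrees(np.arccos(min(1,U[:,2]@V[:,2]))))
    a=U@ax;res_.append((max(ws),upz,wx,wz,mid,np.round(ws,1),x,a))
for r in sorted(res_,key=lambda r:r[0])[:5]: print(r)
E
python3 t5.py
```

```text
(np.float64(2.321477216205237), 0.12, -0.1, 0.17, None, array([2.3, 2.3, 2.3]), array([ 0.084,  0.435,  0.149,  2.37 ,  3.347,  0.424, -1.735]), array([ 0.99 , -0.143,  0.014]))
(np.float64(3.34734491820354), 0.12, -0.1, 0.2, None, array([3.3, 3.3, 3.3]), array([ 0.054,  0.434,  0.165,  2.371,  3.292,  0.415, -1.7  ]), array([ 0.988, -0.155,  0.01 ]))
(np.float64(4.5555153272515), 0.2, -0.1, 0.2, None, array([4.6, 4.6, 4.6]), array([-0.448,  0.567,  0.838,  2.406,  3.819,  0.584, -2.325]), array([ 0.986, -0.169,  0.006]))
(np.float64(4.672563277219053), 0.2, -0.1, 0.17, None, array([4.7, 4.7, 4.7]), array([-0.036,  0.438,  0.252,  2.378,  3.282,  0.418, -1.724]), array([ 0.985, -0.17 ,  0.008]))
(np.float64(7.06421767001627), 0.2, -0.13, 0.25, (0.58, 0.0, 0.3), array([2.5, 2.5, 6.6, 7.1]), array([-1.468, -0.44 ,  1.32 ,  2.467,  1.568,  0.603,  0.076]), array([ 0.981, -0.188, -0.042]))
```

Call:
{"name": "move_arm", "arguments": {
  "motion": [
    {"tx":-0.01,"ty":-0.002,"tz":-0.011,"twist":0},
    {"tx":-0.02,"ty":-0.004,"tz":-0.022,"twist":0},
    {"tx":-0.025,"ty":-0.0045,"tz":-0.027,"twist":0},
    {"tx":-0.026,"ty":-0.0045,"tz":-0.027,"twist":0}
  ]
}}

```text
clock: 13.95
position: [0.5542, 0.1578, 0.1654]
ee_rot: [-0.099, 2.388, -0.141]
force: [0.3, -1.3, -0.7]
width: 0.524
gripper_force: 33.8
```

```bash
cat > t6.py <<'E'
from place import *
import json,sys
tw_deg=float(sys.argv[1]);n=int(sys.argv[2]);tgt=list(map(float,sys.argv[3:6]));r=float(sys.argv[6]);c0=np.array(json.loads(sys.argv[7]));
s_,_=st();q=s_["joints"];T=F(q)[1];p=s_["position"];g=s_["gripper_force"]
ct=c0;V=tw(T,tw_deg);P=ptcp(ct,V,cw(*tgt));d=P-p
# constant world-velocity rows with twist in n rows
x=q;rows=[];U=T
for i in range(n):
    rows.append(np.r_[U.T@d/n,tw_deg/90/n]);U=tw(U,tw_deg/n)
for m in rows: x=row(x,m)
print("\n".join(str(np.round(m,4)) for m in rows));print("pred",x,F(x)[0],"want",P,"dev",np.degrees(np.arccos(F(x)[1][:,2]@V[:,2])))
print("straight after-twist delta",V.T@d)
E
python3 t6.py 11.75 9 -.1 .085 .17 .024 "[-0.023,0,0.017]"
```

```text
t 13.95 q [-0.946  0.266  0.295  2.399  1.756  0.441 -0.674] p [0.554 0.158 0.165] F [ 0.3 -1.3 -0.7] w 0.524 g 33.8
[[-0.731 -0.032  0.682]
 [-0.112  0.991 -0.074]
 [-0.674 -0.13  -0.727]]
[ 0.007 -0.035 -0.001  0.015]
[ 0.006 -0.035 -0.001  0.015]
[ 0.005 -0.035 -0.001  0.015]
[ 0.005 -0.035 -0.001  0.015]
[ 0.004 -0.035 -0.001  0.015]
[ 0.003 -0.035 -0.001  0.015]
[ 0.002 -0.035 -0.001  0.015]
[ 0.001 -0.035 -0.001  0.015]
[ 0.001 -0.035 -0.001  0.015]
pred [ 0.205  0.174  0.051  2.515  3.443  0.314 -1.771] [ 0.514 -0.154  0.167] want [ 0.515 -0.157  0.167] dev 0.911566501997178
straight after-twist delta [-0.002 -0.317 -0.004]
```

Call:
{"name": "move_arm", "arguments": {
  "motion": [
    {"tx":0.007,"ty":-0.035,"tz":-0.001,"twist":0.0145},
    {"tx":0.006,"ty":-0.035,"tz":-0.001,"twist":0.0145},
    {"tx":0.005,"ty":-0.035,"tz":-0.001,"twist":0.0145},
    {"tx":0.005,"ty":-0.035,"tz":-0.001,"twist":0.0145},
    {"tx":0.004,"ty":-0.035,"tz":-0.001,"twist":0.0145},
    {"tx":0.003,"ty":-0.035,"tz":-0.001,"twist":0.0145},
    {"tx":0.002,"ty":-0.035,"tz":-0.001,"twist":0.0145},
    {"tx":0.001,"ty":-0.035,"tz":-0.001,"twist":0.0145},
    {"tx":0.001,"ty":-0.035,"tz":-0.001,"twist":0.0145}
  ]
}}

```text
clock: 14.85
position: [0.5166, -0.1369, 0.1701]
ee_rot: [0.13, 2.38, -0.052]
force: [1.4, 1.4, -0.3]
width: 0.519
gripper_force: 33.8
```

```bash
python3 t6.py 0 4 -.003 .085 .15 .024 "[-0.023,0,0.017]"; python3 - <<'E'
from place import *
from h import arm,cv2,proj
s=arm.observe();T=R.from_rotvec(s["ee_rot"]).as_matrix();c=s["position"]+T@np.array([-.023,0,.017]);ax=T@np.array([-.737,0,.676]);print("can",c,"ax",ax,"yaw",np.degrees(np.arctan2(ax[1],ax[0])))
o=[]
for n in("scene","top"):
    im=arm.get_image(n)[...,::-1].copy();u=proj(n,c).astype(int)
    S=4;x0,y0=max(u[0]-50,0),max(u[1]-38,0);i=cv2.resize(im[y0:y0+76,x0:x0+100],None,fx=S,fy=S,interpolation=cv2.INTER_CUBIC)
    for e in(-.052,.052):cv2.circle(i,tuple(((proj(n,c+e*ax)-[x0,y0])*S).astype(int)),4,(0,0,255),1)
    o.append(i)
cv2.imwrite("pics/c1.png",np.hstack(o))
E
```

```text
t 14.85 q [ 0.219  0.164 -0.014  2.518  3.36   0.304 -1.708] p [ 0.517 -0.137  0.17 ] F [ 1.4  1.4 -0.3] w 0.519 g 33.8
[[-0.721  0.109  0.684]
 [ 0.079  0.994 -0.075]
 [-0.688 -0.    -0.726]]
[-0.014 -0.005  0.021  0.   ]
[-0.014 -0.005  0.021  0.   ]
[-0.014 -0.005  0.021  0.   ]
[-0.014 -0.005  0.021  0.   ]
pred [ 0.257  0.345 -0.026  2.328  3.415  0.296 -1.737] [ 0.611 -0.167  0.146] want [ 0.612 -0.168  0.147] dev 1.2074182697257333e-06
straight after-twist delta [-0.055 -0.021  0.084]
can [ 0.545 -0.14   0.174] ax [ 0.994 -0.109  0.017] yaw -6.241462000216239
```

View pics/c1.png

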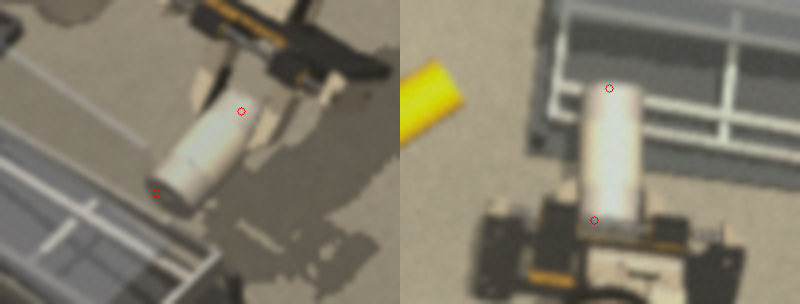

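The can is held. In the top view it lies about 6° off the chute's x axis, so it was carried rigidly with its pick misalignment. I'll correct the twist on the way in.

```bash
cat > t7.py <<'E'
from place import *
s_=arm.observe();p=s_["position"];T=R.from_rotvec(s_["ee_rot"]).as_matrix()
Tp=R.from_rotvec([-0.101,2.387,-0.138]).as_matrix();ax=Tp.T@A
for t in(0,4,5,6,7,8):
    a=tw(T,t)@ax;print(t,"yaw",np.degrees(np.arctan2(a[1],a[0])),"z",a[2])
ct=np.array([-.034*0,0,0])+.034*ax-[0,0,.007];print("ct",ct)
for t in(5.,6.,7.):
    V=tw(T,t);print(t,V.T@(ptcp(ct,V,cw(-.003,.085,.15))-p))
E
python3 t7.py
```

```text
0 yaw -3.8731961676914173 z 0.01720715604449418
4 yaw -6.82563517123085 z 0.018479790173072323
5 yaw -7.564031652454777 z 0.01841125511265898
6 yaw -8.302325738614218 z 0.018188013677213632
7 yaw -9.040408971832086 z 0.017810133868240107
8 yaw -9.778173171279901 z 0.01727773079158885
ct [-0.025  0.002  0.016]
5.0 [-0.054 -0.009  0.086]
6.0 [-0.054 -0.007  0.086]
7.0 [-0.054 -0.006  0.086]
```

Call:
{"name": "move_arm", "arguments": {
  "motion": [
    {"tx":0,"ty":0,"tz":0,"twist":0.067},
    {"tx":-0.0135,"ty":-0.002,"tz":0.0215,"twist":0},
    {"tx":-0.0135,"ty":-0.002,"tz":0.0215,"twist":0},
    {"tx":-0.0135,"ty":-0.002,"tz":0.0215,"twist":0},
    {"tx":-0.0135,"ty":-0.002,"tz":0.0215,"twist":0},
    {"tx":0,"ty":0,"tz":0,"twist":0}
  ]
}}

```text
clock: 15.55
position: [0.6159, -0.1589, 0.144]
ee_rot: [0.252, 2.367, -0.001]
force: [-0.8, -0.2, -1.1]
width: 0.524
gripper_force: 33.8
```

```bash
cat > see.py <<'E'
from place import *
from h import arm,cv2,proj
import json,sys
ct,ax,r,name=np.array(json.loads(sys.argv[1])),np.array(json.loads(sys.argv[2])),float(sys.argv[3]),sys.argv[4]
s,_=st();p=s["position"];T=R.from_rotvec(s["ee_rot"]).as_matrix();c=p+T@ct;a=T@ax
print("can in chute",CR.T@(c[:2]-CH),c[2],"bottom above deck0",c[2]-r-(.075+(( CR.T@(c[:2]-CH))[1]-.085)*.176),"yaw rel",np.degrees(np.arctan2(a[1],a[0])-cy),"down/10mm in tool",T.T@[0,0,-.01])
if name!="-":
    o=[]
    for n in("scene","top"):
        im=arm.get_image(n)[...,::-1].copy();u=proj(n,c).astype(int);S=4;x0,y0=max(u[0]-50,0),max(u[1]-38,0)
        i=cv2.resize(im[y0:y0+76,x0:x0+100],None,fx=S,fy=S,interpolation=cv2.INTER_CUBIC)
        for e in(-.052,.052):cv2.circle(i,tuple(((proj(n,c+e*a)-[x0,y0])*S).astype(int)),4,(0,0,255),1)
        o.append(i)
    cv2.imwrite(f"pics/{name}.png",np.hstack(o))
E
python3 see.py "[-0.025,0.002,0.016]" "[-0.737,-0.06,0.67]" .024 c2
```

```text
t 15.55 q [ 0.237  0.352 -0.031  2.329  3.349  0.303 -1.794] p [ 0.616 -0.159  0.144] F [-0.8 -0.2 -1.1] w 0.524 g 33.8
[[-0.705  0.182  0.686]
 [ 0.181  0.981 -0.074]
 [-0.686  0.072 -0.724]]
can in chute [0.001 0.094] 0.14972193552261404 bottom above deck0 0.04912699126218549 yaw rel -7.419676970862273 down/10mm in tool [ 0.007 -0.001  0.007]
```

View pics/c2.png

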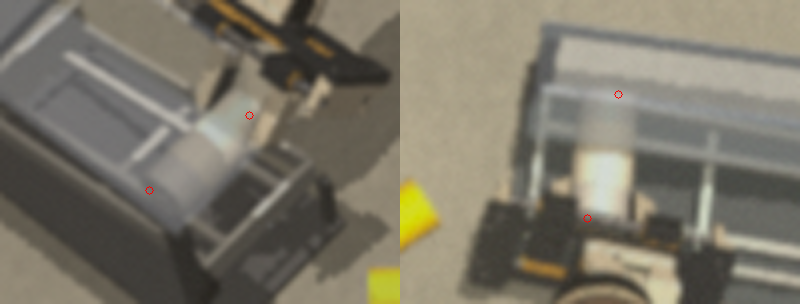

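Call:
{"name": "move_arm", "arguments": {
  "motion": [
    {"tx":0,"ty":0,"tz":0,"twist":0.04},
    {"tx":0.0055,"ty":-0.001,"tz":0.006,"twist":0},
    {"tx":0.0055,"ty":-0.001,"tz":0.006,"twist":0},
    {"tx":0.0055,"ty":-0.001,"tz":0.006,"twist":0}
  ]
}}

```text
clock: 16.05
position: [0.6128, -0.1598, 0.1188]
ee_rot: [0.326, 2.36, 0.027]
force: [1.2, 0.2, -1.7]
width: 0.522
gripper_force: 33.8
```

```bash
python3 see.py "[-0.025,0.002,0.016]" "[-0.737,0.05,0.67]" .024 -
```

```text
t 16.05 q [ 0.235  0.406 -0.026  2.353  3.314  0.378 -1.815] p [ 0.613 -0.16   0.119] F [ 1.2  0.2 -1.7] w 0.522 g 33.8
[[-0.693  0.226  0.684]
 [ 0.242  0.967 -0.075]
 [-0.679  0.114 -0.725]]
can in chute [-0.002  0.091] 0.12440778101671343 bottom above deck0 0.024299816916245207 yaw rel -3.7901821295066163 down/10mm in tool [ 0.007 -0.001  0.007]
```

Call:
{"name": "move_arm", "arguments": {
  "motion": [
    {"tx":0.0014,"ty":-0.0002,"tz":0.0015,"twist":0},
    {"tx":0.0014,"ty":-0.0002,"tz":0.0015,"twist":0},
    {"tx":0.0014,"ty":-0.0002,"tz":0.0015,"twist":0}
  ]
}}

```text
clock: 16.35
position: [0.6135, -0.16, 0.1133]
ee_rot: [0.328, 2.359, 0.028]
force: [0.2, 0.4, -2.2]
width: 0.521
gripper_force: 33.8
```

Call:
{"name": "move_arm", "arguments": {
  "motion": [
    {"tx":0.0014,"ty":-0.0002,"tz":0.0015,"twist":0},
    {"tx":0.0014,"ty":-0.0002,"tz":0.0015,"twist":0},
    {"tx":0.0014,"ty":-0.0002,"tz":0.0015,"twist":0}
  ]
}}

```text
clock: 16.65
position: [0.6152, -0.1608, 0.1101]
ee_rot: [0.328, 2.353, 0.027]
force: [-15.2, -0.3, 30.6]
width: 0.522
gripper_force: 35.2
```

Call:
{"name": "move_arm", "arguments": {
  "motion": [
    {"tx":-0.001,"ty":0.0002,"tz":-0.0011,"twist":0},
    {"tx":0,"ty":0,"tz":0,"twist":0},
    {"tx":0,"ty":0,"tz":0,"twist":0}
  ],
  "squeeze": 20
}}

```text
clock: 16.95
position: [0.6145, -0.1603, 0.11]
ee_rot: [0.328, 2.356, 0.028]
force: [-0.9, -0.9, 6.6]
width: 0.524
gripper_force: 19.7
```

```bash
python3 see.py "[-0.025,0.002,0.016]" "[-0.737,0.05,0.67]" .024 c3
```

```text
t 16.95 q [ 0.23   0.43  -0.02   2.358  3.306  0.41  -1.808] p [ 0.615 -0.16   0.11 ] F [-0.9 -0.9  6.6] w 0.524 g 19.7
[[-0.69   0.227  0.687]
 [ 0.243  0.967 -0.075]
 [-0.681  0.115 -0.723]]
can in chute [-0.     0.091] 0.11572596508902447 bottom above deck0 0.015687777024598656 yaw rel -3.883087805331511 down/10mm in tool [ 0.007 -0.001  0.007]
```

View pics/c3.png

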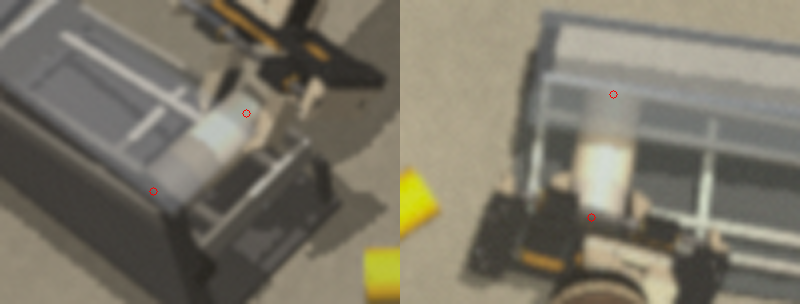

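Contact force is 6.6 N and the can lies parallel to the cross wires in both views. I'll let go and pull back.

Call:
{"name": "move_arm", "arguments": {
  "motion": [
    {"tx":0,"ty":0,"tz":0,"twist":0},
    {"tx":0,"ty":0,"tz":-0.045,"twist":0},
    {"tx":0,"ty":0,"tz":-0.05,"twist":0},
    {"tx":0,"ty":0,"tz":-0.05,"twist":0},
    {"tx":0,"ty":0,"tz":0,"twist":0},
    {"tx":0,"ty":0,"tz":0,"twist":0}
  ],
  "gripper": -0.56
}}

```text
clock: 17.65
position: [0.5227, -0.149, 0.2068]
ee_rot: [0.329, 2.357, 0.038]
force: [-0.3, 0.5, 0.0]
width: 0.778
gripper_force: 0.0
```

```bash
cat > chk.py <<'E'
from place import *
from h import arm,cv2,proj
import sys
st();o=[]
for n in("scene","top"):
    im=arm.get_image(n)[...,::-1].copy();u=proj(n,cw(0,-.03,.09)).astype(int);S=4;x0,y0=max(u[0]-50,0),max(u[1]-38,0)
    i=cv2.resize(im[y0:y0+76,x0:x0+100],None,fx=S,fy=S,interpolation=cv2.INTER_CUBIC)
    for h,y in((.016+.034+.026,-.113),(.016+.043+.028,-.063),(.016+.053+.032,-.004)):
        for e in(-.052,.052):cv2.circle(i,tuple(((proj(n,cw(e,y,h+.006))-[x0,y0])*S).astype(int)),4,(0,0,255),1)
    o.append(i)
cv2.imwrite(f"pics/{sys.argv[1]}.png",np.hstack(o))
E
python3 chk.py r1; python3 now.py medium -.03 .008 .13
```

```text
t 17.65 q [ 0.476  0.102 -0.238  2.437  3.627  0.17  -2.11 ] p [ 0.523 -0.149  0.207] F [-0.3  0.5  0. ] w 0.778 g 0.0
[[-0.691  0.225  0.687]
 [ 0.247  0.967 -0.068]
 [-0.68   0.123 -0.723]]
t 17.75 q [ 0.472  0.106 -0.236  2.437  3.626  0.171 -2.11 ] p [ 0.523 -0.148  0.205] F [ 0.6 -0.6  0.2] w 0.777 g 0.0
[[-0.693  0.224  0.686]
 [ 0.247  0.967 -0.066]
 [-0.678  0.124 -0.725]]
(np.float64(43.5), np.float64(-5.5)) al -24.53308837460767
medium delta to back 0.13 [ 0.218  0.474 -0.041]
```

View pics/r1.png

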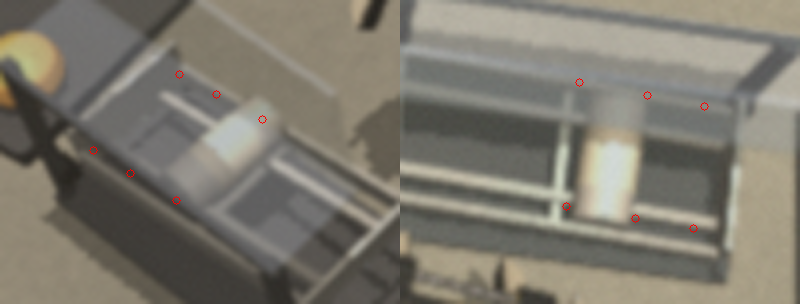

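```bash
cat > pick.py <<'E'
from place import *
import sys
k=sys.argv[1];g,b,back=map(float,sys.argv[2:5]);n=int(sys.argv[5]);nt=int(sys.argv[6])
s_,_=st();q=s_["joints"];T=F(q)[1];p=s_["position"];t=al(T,A);V=tw(T,t);z=V[:,2];S=cans[k][0]+g*A+(.019-b)*z
d=S-back*z-p;x=q;U=T;print("twist",t,t/90,"total delta(after twist)",V.T@d)
for i in range(n):
    w=t/nt if i<nt else 0;m=np.r_[U.T@d/n,w/90];U=tw(U,w);x=row(x,m);print(np.round(m,4))
print("pred",x,tilt(F(x)[1]),F(x)[0],"want",S-back*z);x=to(x,S,None);print(tilt(F(x)[1]))
x=to(x,S+[0,0,.12],None);print(tilt(F(x)[1]))
for r in arm.place_of("top","can_slim")[:3]+arm.place_of("scene","can_slim")[:3]: print(r["conf"],np.array(r["point"])*[640,400])
E
python3 pick.py medium -.026 .010 .13 12 12
```

```text
t 17.75 q [ 0.472  0.106 -0.236  2.437  3.626  0.171 -2.11 ] p [ 0.523 -0.148  0.205] F [ 0.6 -0.6  0.2] w 0.777 g 0.0
[[-0.693  0.224  0.686]
 [ 0.247  0.967 -0.066]
 [-0.678  0.124 -0.725]]
twist -24.53308837460767 -0.2725898708289741 total delta(after twist) [-0.001  0.522 -0.04 ]
[ 0.018  0.04  -0.003 -0.023]
[ 0.017  0.04  -0.003 -0.023]
[ 0.015  0.041 -0.003 -0.023]
[ 0.014  0.041 -0.003 -0.023]
[ 0.012  0.042 -0.003 -0.023]
[ 0.011  0.042 -0.003 -0.023]
[ 0.009  0.043 -0.003 -0.023]
[ 0.008  0.043 -0.003 -0.023]
[ 0.006  0.043 -0.003 -0.023]
[ 0.005  0.043 -0.003 -0.023]
[ 0.003  0.043 -0.003 -0.023]
[ 0.002  0.043 -0.003 -0.023]
pred [-0.695  0.264 -0.618  2.34   1.435  0.834 -0.657] (np.float64(44.0), np.float64(8.7)) [0.416 0.342 0.189] want [0.453 0.367 0.147]
5 q [-0.596  0.65  -0.476  2.246  1.959  0.847 -0.945] p [0.542 0.359 0.052] z [ 0.686  0.105 -0.719] miss 0.0 0
(np.float64(44.0), np.float64(8.7))
3 q [-0.59   0.392 -0.459  2.179  1.594  0.699 -0.549] p [0.542 0.359 0.172] z [ 0.686  0.105 -0.719] miss 0.0 0
(np.float64(44.0), np.float64(8.7))
0.85 [324.48 190.4 ]
0.68 [418.624 181.08 ]
0.84 [308.928 225.48 ]
0.42 [375.872 260.8  ]
```

Call:
{"name": "move_arm", "arguments": {
  "motion": [
    {"tx":0.018,"ty":0.04,"tz":-0.003,"twist":-0.023},
    {"tx":0.017,"ty":0.04,"tz":-0.003,"twist":-0.023},
    {"tx":0.015,"ty":0.041,"tz":-0.003,"twist":-0.023},
    {"tx":0.014,"ty":0.041,"tz":-0.003,"twist":-0.023},
    {"tx":0.012,"ty":0.042,"tz":-0.003,"twist":-0.023},
    {"tx":0.011,"ty":0.042,"tz":-0.003,"twist":-0.023},
    {"tx":0.009,"ty":0.043,"tz":-0.003,"twist":-0.023},
    {"tx":0.008,"ty":0.043,"tz":-0.003,"twist":-0.023}
  ]
}}

```text
clock: 18.65
position: [0.517, 0.0754, 0.1966]
ee_rot: [0.109, 2.356, -0.029]
force: [2.5, -0.1, 1.2]
width: 0.778
gripper_force: 0.0
```

```bash
python3 - <<'E'
from h import *
arm.get_image("top");arm.get_image("scene")
E
python3 pick.py medium -.026 .010 .13 7 4
```

```text
t 18.75 q [-0.523  0.095 -0.04   2.512  1.877  0.451 -0.83 ] p [0.517 0.082 0.197] F [-0.6 -1.  -0.7] w 0.78 g 0.0
[[-0.706  0.078  0.704]
 [ 0.065  0.997 -0.044]
 [-0.705  0.015 -0.709]]
twist -13.074712494879135 -0.14527458327643483 total delta(after twist) [ 0.037  0.292 -0.023]
[ 0.015  0.039 -0.003 -0.036]
[ 0.012  0.04  -0.003 -0.036]
[ 0.01   0.041 -0.003 -0.036]
[ 0.008  0.041 -0.003 -0.036]
[ 0.005  0.042 -0.003  0.   ]
[ 0.005  0.042 -0.003  0.   ]
[ 0.005  0.042 -0.003  0.   ]
pred [-1.006  0.425 -0.287  2.224  1.367  0.893 -0.672] (np.float64(44.8), np.float64(-3.6)) [0.45  0.365 0.145] want [0.451 0.365 0.145]
3 q [-0.894  0.643 -0.191  2.172  1.694  0.795 -0.863] p [0.542 0.359 0.053] z [ 0.704 -0.044 -0.709] miss 0.0 0
(np.float64(44.8), np.float64(-3.6))
3 q [-0.887  0.415 -0.194  2.11   1.372  0.781 -0.456] p [0.542 0.359 0.173] z [ 0.704 -0.044 -0.709] miss 0.0 0
(np.float64(44.8), np.float64(-3.6))
0.91 [322.304 191.2  ]
0.72 [442.176 185.68 ]
0.85 [307.072 225.4  ]
```

Call:
{"name": "move_arm", "arguments": {
  "motion": [
    {"tx":0.015,"ty":0.039,"tz":-0.003,"twist":-0.036},
    {"tx":0.012,"ty":0.04,"tz":-0.003,"twist":-0.036},
    {"tx":0.01,"ty":0.041,"tz":-0.003,"twist":-0.036},
    {"tx":0.008,"ty":0.041,"tz":-0.003,"twist":-0.036},
    {"tx":0.005,"ty":0.042,"tz":-0.003,"twist":0},
    {"tx":0.005,"ty":0.042,"tz":-0.003,"twist":0},
    {"tx":0.005,"ty":0.042,"tz":-0.003,"twist":0},
    {"tx":0,"ty":0,"tz":0,"twist":0}
  ]
}}

```text
clock: 19.65
position: [0.4546, 0.3636, 0.1435]
ee_rot: [-0.161, 2.356, -0.131]
force: [0.2, -1.3, 0.2]
width: 0.782
gripper_force: 0.0
```

```bash
python3 now.py medium -.026 .010 0; python3 - <<'E'
from place import *
from h import arm,onz
for n in("top","scene"):
    arm.get_image(n)
    for q,z in(("can_slim",.076),("can_medium",.059),("can_thick",.063)):
        for r in arm.place_of(n,q)[:3]:
            w=onz(n,r["point"],z);print(n,q,round(r["conf"],2),w,"chute",CR.T@(w[:2]-CH))
E
```

```text
t 19.65 q [-0.998  0.429 -0.286  2.223  1.375  0.892 -0.68 ] p [0.455 0.364 0.143] F [ 0.2 -1.3  0.2] w 0.782 g 0.0
[[-0.705 -0.078  0.705]
 [-0.155  0.987 -0.046]
 [-0.692 -0.142 -0.708]]
(np.float64(44.9), np.float64(-3.8)) al -0.5185600412937408
medium delta to back 0.0 [0.002 0.001 0.126]
top can_slim 0.91 [0.598 0.027 0.076] chute [-0.067  0.277]
top can_slim 0.7 [ 0.616 -0.374  0.076] chute [-0.004 -0.119]
top can_medium 0.93 [0.563 0.357 0.059] chute [-0.14   0.601]
top can_medium 0.87 [0.606 0.516 0.059] chute [-0.116  0.764]
top can_medium 0.16 [ 0.591 -0.171  0.059] chute [-0.052  0.079]
top can_thick 0.61 [0.565 0.254 0.063] chute [-0.126  0.499]
scene can_slim 0.87 [0.627 0.037 0.076] chute [-0.039  0.29 ]
scene can_medium 0.97 [0.615 0.514 0.059] chute [-0.107  0.762]
scene can_medium 0.59 [0.565 0.371 0.059] chute [-0.14   0.615]
scene can_thick 0.59 [0.578 0.261 0.063] chute [-0.114  0.507]
scene can_thick 0.31 [0.55  0.373 0.063] chute [-0.155  0.615]
```

Call:
{"name": "move_arm", "arguments": {
  "motion": [
    {"tx":0.001,"ty":0,"tz":0.04,"twist":0},
    {"tx":0.001,"ty":0,"tz":0.04,"twist":0},
    {"tx":0,"ty":0,"tz":0.028,"twist":0},
    {"tx":0,"ty":0,"tz":0.018,"twist":0},
    {"tx":0,"ty":0,"tz":0,"twist":0}
  ]
}}

```text
clock: 20.55
position: [0.5441, 0.35, 0.0534]
ee_rot: [-0.155, 2.355, -0.138]
force: [0.4, 0.4, 0.0]
width: 0.78
gripper_force: 0.4
```

Call:
{"name": "move_arm", "arguments": {
  "motion": [
    {"tx":0,"ty":0,"tz":0,"twist":0},
    {"tx":0,"ty":0,"tz":0,"twist":0},
    {"tx":0,"ty":0,"tz":0,"twist":0},
    {"tx":0,"ty":0,"tz":0,"twist":0}
  ],
  "gripper": 1,
  "squeeze": 35
}}

```text
clock: 20.95
position: [0.5427, 0.3523, 0.0558]
ee_rot: [-0.157, 2.353, -0.133]
force: [-1.2, 2.1, 4.0]
width: 0.615
gripper_force: 33.9
```

```bash
cat > lift.py <<'E'
from place import *
import sys
k=sys.argv[1];zt=float(sys.argv[2])
s_,_=st();q=s_["joints"];T=R.from_rotvec(s_["ee_rot"]).as_matrix();p=s_["position"];ax=T.T@A;c=cans[k][0]
ct=T.T@(c-p);print("ct",ct,"ax",ax);ct[1]=0
print("up .12",T.T@[0,0,.12]);x=to(q,p+[0,0,.12],None)
t=min(np.arange(-40,40,.25),key=lambda t:abs(np.cross(tw(T,t)@ax,CA)[2]));V=tw(T,t);print("twist",t,t/90,"can ax",V@ax)
for tg in((-.1,.085,zt+.02),(-.003,.085,zt),(-.003,.085,zt-.04)):
    P=ptcp(ct,V,cw(*tg));x=to(x,P,V,step=.04);print(tilt(F(x)[1]),"canax",F(x)[1]@ax)
E
python3 lift.py medium .15
```

```text
t 20.95 q [-0.888  0.636 -0.196  2.182  1.694  0.802 -0.873] p [0.543 0.352 0.056] F [-1.2  2.1  4. ] w 0.615 g 33.9
[[-0.704 -0.074  0.706]
 [-0.153  0.987 -0.049]
 [-0.694 -0.143 -0.706]]
ct [-0.017  0.007  0.011] ax [-0.714  0.01   0.7  ]
up .12 [-0.083 -0.017 -0.085]
3 q [-0.879  0.406 -0.197  2.118  1.375  0.785 -0.463] p [0.543 0.352 0.176] z [ 0.706 -0.049 -0.706] miss 0.0 0
twist 16.0 0.17777777777777778 can ax [ 0.993 -0.113  0.011]
13 q [ 0.436  0.215 -0.174  2.498  3.404  0.355 -1.728] p [ 0.524 -0.157  0.166] z [ 0.703 -0.071 -0.708] miss 0.0 0.0
(np.float64(45.0), np.float64(-5.8)) canax [ 0.992 -0.129  0.009]
3 q [ 0.346  0.369 -0.128  2.319  3.316  0.327 -1.669] p [ 0.62  -0.169  0.146] z [ 0.703 -0.071 -0.708] miss 0.0 0.0
(np.float64(45.0), np.float64(-5.8)) canax [ 0.992 -0.129  0.009]
1 q [ 0.316  0.459 -0.094  2.349  3.288  0.446 -1.635] p [ 0.62  -0.169  0.106] z [ 0.703 -0.071 -0.708] miss 0.0 0.0
(np.float64(45.0), np.float64(-5.8)) canax [ 0.992 -0.129  0.009]
```

Call:
{"name": "move_arm", "arguments": {
  "motion": [
    {"tx":-0.01,"ty":-0.002,"tz":-0.01,"twist":0},
    {"tx":-0.02,"ty":-0.004,"tz":-0.021,"twist":0},
    {"tx":-0.026,"ty":-0.005,"tz":-0.027,"twist":0},
    {"tx":-0.027,"ty":-0.006,"tz":-0.027,"twist":0}
  ]
}}

```text
clock: 21.35
position: [0.5414, 0.3504, 0.1744]
ee_rot: [-0.158, 2.358, -0.138]
force: [0.9, -0.6, -3.0]
width: 0.608
gripper_force: 34.1
```

```bash
python3 t6.py 19 12 -.1 .085 .17 .028 "[-0.017,0,0.011]"
```

```text
t 21.35 q [-0.88   0.406 -0.199  2.119  1.368  0.787 -0.459] p [0.541 0.35  0.174] F [ 0.9 -0.6 -3. ] w 0.608 g 34.1
[[-0.707 -0.073  0.703]
 [-0.155  0.987 -0.053]
 [-0.69  -0.146 -0.709]]
[ 0.008 -0.042  0.002  0.018]
[ 0.007 -0.042  0.002  0.018]
[ 0.006 -0.042  0.002  0.018]
[ 0.005 -0.042  0.002  0.018]
[ 0.003 -0.042  0.002  0.018]
[ 0.002 -0.042  0.002  0.018]
[ 0.001 -0.042  0.002  0.018]
[-0.    -0.042  0.002  0.018]
[-0.001 -0.042  0.002  0.018]
[-0.002 -0.042  0.002  0.018]
[-0.004 -0.042  0.002  0.018]
[-0.005 -0.042  0.002  0.018]
pred [ 0.374  0.197 -0.154  2.506  3.278  0.339 -1.696] [ 0.522 -0.151  0.168] want [ 0.524 -0.157  0.166] dev 2.1717587299551946
straight after-twist delta [-0.071 -0.502  0.02 ]
```

Call:
{"name": "move_arm", "arguments": {
  "motion": [
    {"tx":0.008,"ty":-0.042,"tz":0.0015,"twist":0.0176},
    {"tx":0.007,"ty":-0.042,"tz":0.0015,"twist":0.0176},
    {"tx":0.006,"ty":-0.042,"tz":0.0015,"twist":0.0176},
    {"tx":0.005,"ty":-0.042,"tz":0.0015,"twist":0.0176},
    {"tx":0.003,"ty":-0.042,"tz":0.0015,"twist":0.0176},
    {"tx":0.002,"ty":-0.042,"tz":0.0015,"twist":0.0176},
    {"tx":0.001,"ty":-0.042,"tz":0.0015,"twist":0.0176},
    {"tx":0,"ty":-0.042,"tz":0.0015,"twist":0.0176},
    {"tx":-0.001,"ty":-0.042,"tz":0.0015,"twist":0.0176},
    {"tx":-0.002,"ty":-0.042,"tz":0.0015,"twist":0.0176},
    {"tx":-0.004,"ty":-0.042,"tz":0.0015,"twist":0.0176},
    {"tx":-0.005,"ty":-0.042,"tz":0.0015,"twist":0.0176}
  ]
}}

```text
clock: 22.55
position: [0.527, -0.1218, 0.1681]
ee_rot: [0.21, 2.346, 0.018]
force: [1.1, 0.6, -2.6]
width: 0.614
gripper_force: 34.0
```

```bash
python3 t6.py 0 4 -.003 .085 .152 .028 "[-0.017,0,0.011]"; cat > yaw.py <<'E'
from place import *
from h import arm,onz
import sys
q=sys.argv[1];z=float(sys.argv[2])
for n in("top","scene"):
    arm.get_image(n)
    for r in arm.regions_of(n,q)[:4]:
        v,u=np.nonzero(r["region"])
        from fit import pj
        # pixel -> plane
        idx=np.random.default_rng(0).choice(len(u),min(len(u),150),replace=False)
        P=np.array([onz(n,((u[i]+.5)/640,(v[i]+.5)/400),z)[:2] for i in idx]);m=P.mean(0);w,V=np.linalg.eigh(np.cov((P-m).T));e=V[:,1]*np.sign(V[0,1])
        print(n,round(r["conf"],2),len(u),"chute",CR.T@(m-CH),"yaw rel",round(np.degrees(np.arctan2(e[1],e[0])-cy),1),"ratio",round(np.sqrt(w[1]/w[0]),2))
E
python3 yaw.py can_medium .175 2>&1 | grep -v -e rack -e chute.*deg
```

```text
t 22.55 q [ 0.381  0.2   -0.222  2.516  3.241  0.354 -1.675] p [ 0.527 -0.122  0.168] F [ 1.1  0.6 -2.6] w 0.614 g 34.0
[[-0.693  0.146  0.706]
 [ 0.157  0.986 -0.05 ]
 [-0.704  0.076 -0.706]]
[-0.014 -0.008  0.021  0.   ]
[-0.014 -0.008  0.021  0.   ]
[-0.014 -0.008  0.021  0.   ]
[-0.014 -0.008  0.021  0.   ]
pred [ 0.437  0.372 -0.22   2.311  3.328  0.315 -1.686] [ 0.619 -0.167  0.147] want [ 0.62  -0.168  0.148] dev 1.4787793334710982e-06
straight after-twist delta [-0.058 -0.033  0.083]
  0.9  0.9 -0.4  0.   1.1  1.  -1.5  0.5  1.   1.1]
slim [[0.583 0.163 0.054]]
thick [[0.57  0.262 0.063]]
medium [[0.562 0.361 0.059]]
  1.7 -2.5  0. ]
load [[ 0.643 -0.172  0.075]]
lip [[ 0.582 -0.165  0.089]]
outlet [[ 0.618 -0.392  0.036]]
guard [[ 0.628 -0.256  0.202]]
top 0.64 604 chute [-0.097  0.122] yaw rel 8.0 ratio 2.07
top 0.56 519 chute [-0.141  0.725] yaw rel -67.7 ratio 2.2
scene 0.64 557 chute [-0.103  0.117] yaw rel 15.4 ratio 1.97
scene 0.55 731 chute [-0.05  0.77] yaw rel -63.3 ratio 1.76
scene 0.5 6779 chute [0.03  0.033] yaw rel 78.4 ratio 2.51
```

Call:
{"name": "move_arm", "arguments": {
  "motion": [
    {"tx":0,"ty":0,"tz":0,"twist":0.067}
  ]
}}

```text
clock: 22.85
position: [0.5281, -0.1193, 0.1684]
ee_rot: [0.331, 2.331, 0.07]
force: [-0.1, -0.4, -3.4]
width: 0.612
gripper_force: 34.0
```

```bash
python3 t6.py 0 4 -.003 .085 .152 .028 "[-0.017,0,0.011]"; python3 yaw.py can_medium .175 2>&1 | grep "yaw rel"
```

```text
t 22.85 q [ 0.396  0.201 -0.248  2.514  3.214  0.354 -1.757] p [ 0.528 -0.119  0.168] F [-0.1 -0.4 -3.4] w 0.612 g 34.0
[[-0.673  0.216  0.707]
 [ 0.258  0.965 -0.049]
 [-0.693  0.15  -0.705]]
[-0.015 -0.007  0.021  0.   ]
[-0.015 -0.007  0.021  0.   ]
[-0.015 -0.007  0.021  0.   ]
[-0.015 -0.007  0.021  0.   ]
pred [ 0.452  0.374 -0.241  2.311  3.302  0.314 -1.763] [ 0.62  -0.165  0.148] want [ 0.621 -0.166  0.148] dev 2.4148365394514667e-06
straight after-twist delta [-0.06  -0.028  0.082]
top 0.92 575 chute [-0.09   0.124] yaw rel -1.5 ratio 2.0
top 0.81 487 chute [-0.141  0.726] yaw rel -67.0 ratio 2.13
scene 0.79 576 chute [-0.099  0.125] yaw rel 10.5 ratio 2.12
scene 0.64 725 chute [-0.054  0.775] yaw rel -66.4 ratio 1.76
```

Call:
{"name": "move_arm", "arguments": {
  "motion": [
    {"tx":-0.015,"ty":-0.008,"tz":0.0205,"twist":0},
    {"tx":-0.015,"ty":-0.008,"tz":0.0205,"twist":0},
    {"tx":-0.015,"ty":-0.008,"tz":0.0205,"twist":0},
    {"tx":-0.015,"ty":-0.008,"tz":0.0205,"twist":0},
    {"tx":0,"ty":0,"tz":0,"twist":0}
  ]
}}

```text
clock: 23.55
position: [0.6235, -0.1711, 0.1482]
ee_rot: [0.327, 2.328, 0.069]
force: [-0.7, 0.8, -3.3]
width: 0.611
gripper_force: 34.0
```

```bash
python3 see.py "[-0.017,0,0.011]" "[-0.714,0.01,0.7]" .028 -
```

```text
t 23.55 q [ 0.464  0.38  -0.245  2.303  3.319  0.314 -1.767] p [ 0.624 -0.171  0.148] F [-0.7  0.8 -3.3] w 0.611 g 34.0
[[-0.671  0.214  0.71 ]
 [ 0.255  0.966 -0.049]
 [-0.696  0.148 -0.703]]
can in chute [0.    0.081] 0.152287144277197 bottom above deck0 0.050055224398804166 yaw rel -5.355145183375753 down/10mm in tool [ 0.007 -0.001  0.007]
```

Call:
{"name": "move_arm", "arguments": {
  "motion": [
    {"tx":0.0047,"ty":-0.001,"tz":0.0047,"twist":0},
    {"tx":0.0047,"ty":-0.001,"tz":0.0047,"twist":0},
    {"tx":0.0047,"ty":-0.001,"tz":0.0047,"twist":0},
    {"tx":0.0047,"ty":-0.001,"tz":0.0047,"twist":0}
  ]
}}

```text
clock: 23.95
position: [0.6197, -0.17, 0.1204]
ee_rot: [0.329, 2.331, 0.07]
force: [0.0, -0.5, -2.6]
width: 0.61
gripper_force: 34.0
```

Call:
{"name": "move_arm", "arguments": {
  "motion": [
    {"tx":0.0014,"ty":-0.0003,"tz":0.0014,"twist":0},
    {"tx":0.0014,"ty":-0.0003,"tz":0.0014,"twist":0}
  ]
}}

```text
clock: 24.15
position: [0.62, -0.1705, 0.1168]
ee_rot: [0.33, 2.33, 0.07]
force: [0.6, -0.4, -3.3]
width: 0.608
gripper_force: 34.0
```

Call:
{"name": "move_arm", "arguments": {
  "motion": [
    {"tx":0.0014,"ty":-0.0003,"tz":0.0014,"twist":0},
    {"tx":0.0014,"ty":-0.0003,"tz":0.0014,"twist":0}
  ]
}}

```text
clock: 24.35
position: [0.6204, -0.1707, 0.1134]
ee_rot: [0.33, 2.329, 0.069]
force: [-0.1, -0.5, -2.3]
width: 0.608
gripper_force: 34.1
```

Call:
{"name": "move_arm", "arguments": {
  "motion": [
    {"tx":0.0014,"ty":-0.0003,"tz":0.0014,"twist":0},
    {"tx":0.0014,"ty":-0.0003,"tz":0.0014,"twist":0}
  ]
}}

```text
clock: 24.55
position: [0.6213, -0.1711, 0.1109]
ee_rot: [0.33, 2.326, 0.069]
force: [-11.4, 0.8, 19.5]
width: 0.611
gripper_force: 34.8
```

Call:
{"name": "move_arm", "arguments": {
  "motion": [
    {"tx":0.0007,"ty":-0.0001,"tz":0.0007,"twist":0},
    {"tx":0,"ty":0,"tz":0,"twist":0}
  ]
}}

```text
clock: 24.75
position: [0.6219, -0.1714, 0.1109]
ee_rot: [0.33, 2.324, 0.068]
force: [-8.3, -0.5, 14.2]
width: 0.604
gripper_force: 34.6
```

Call:
{"name": "move_arm", "arguments": {
  "motion": [
    {"tx":-0.0006,"ty":0.0001,"tz":-0.0006,"twist":0},
    {"tx":0,"ty":0,"tz":0,"twist":0}
  ],
  "squeeze": 20
}}

```text
clock: 24.95
position: [0.6219, -0.1714, 0.111]
ee_rot: [0.33, 2.325, 0.068]
force: [-1.0, -2.5, 7.6]
width: 0.613
gripper_force: 19.8
```

Call:
{"name": "move_arm", "arguments": {
  "motion": [
    {"tx":0,"ty":0,"tz":0,"twist":0},
    {"tx":0,"ty":0,"tz":-0.045,"twist":0},
    {"tx":0,"ty":0,"tz":-0.05,"twist":0},
    {"tx":0,"ty":0,"tz":-0.05,"twist":0},
    {"tx":0,"ty":0,"tz":0,"twist":0},
    {"tx":0,"ty":0,"tz":0,"twist":0},
    {"tx":0,"ty":0,"tz":0,"twist":0}
  ],
  "gripper": -0.74
}}

```text
clock: 25.65
position: [0.5334, -0.1622, 0.198]
ee_rot: [0.331, 2.326, 0.086]
force: [-0.3, 0.9, -0.5]
width: 0.87
gripper_force: 0.0
```

```bash
python3 yaw.py can_medium .09 2>&1 | grep "yaw rel";python3 yaw.py can_slim .076 2>&1 | grep "yaw rel"; python3 pick.py thick -.024 .008 .14 11 11
```

```text
top 0.88 497 chute [-0.127  0.755] yaw rel -70.1 ratio 2.05
top 0.64 440 chute [-0.021 -0.061] yaw rel 4.7 ratio 1.41
top 0.35 326 chute [-0.025 -0.114] yaw rel -1.9 ratio 1.84
top 0.79 447 chute [-0.069  0.268] yaw rel -49.7 ratio 2.27
scene 0.94 464 chute [-0.043  0.295] yaw rel -51.9 ratio 1.84
t 26.05 q [ 0.758  0.181 -0.474  2.42   3.624  0.237 -2.044] p [ 0.533 -0.162  0.198] F [ 0.4 -0.2  0.5] w 0.871 g 0.0
[[-0.67   0.21   0.711]
 [ 0.262  0.964 -0.038]
 [-0.694  0.161 -0.702]]
twist -24.317902014245735 -0.27019891126939705 total delta(after twist) [ 0.018  0.434 -0.041]
[ 0.018  0.035 -0.004 -0.025]
[ 0.016  0.036 -0.004 -0.025]
[ 0.015  0.036 -0.004 -0.025]
[ 0.014  0.037 -0.004 -0.025]
[ 0.012  0.037 -0.004 -0.025]
[ 0.011  0.038 -0.004 -0.025]
[ 0.009  0.038 -0.004 -0.025]
[ 0.008  0.039 -0.004 -0.025]
[ 0.006  0.039 -0.004 -0.025]
[ 0.005  0.039 -0.004 -0.025]
[ 0.003  0.039 -0.004 -0.025]
pred [-0.414  0.262 -0.757  2.445  1.572  0.828 -0.715] (np.float64(44.5), np.float64(3.9)) [0.443 0.253 0.175] want [0.455 0.265 0.154]
4 q [-0.347  0.653 -0.615  2.352  2.044  0.936 -0.936] p [0.554 0.259 0.055] z [ 0.699  0.048 -0.713] miss 0.0 0
(np.float64(44.5), np.float64(3.9))
3 q [-0.317  0.354 -0.61   2.276  1.688  0.71  -0.56 ] p [0.554 0.259 0.175] z [ 0.699  0.048 -0.713] miss 0.0 0
(np.float64(44.5), np.float64(3.9))
0.72 [322.304 192.68 ]
0.65 [441.216 183.6  ]
0.89 [308.032 226.12 ]
0.48 [237.376 200.32 ]
```

The medium can lies behind the slim one (chute y about -61 and -114 mm). Now the thick can.

Call:
{"name": "move_arm", "arguments": {
  "motion": [
    {"tx":0.018,"ty":0.035,"tz":-0.004,"twist":-0.025},
    {"tx":0.016,"ty":0.036,"tz":-0.004,"twist":-0.025},
    {"tx":0.015,"ty":0.036,"tz":-0.004,"twist":-0.025},
    {"tx":0.014,"ty":0.037,"tz":-0.004,"twist":-0.025},
    {"tx":0.012,"ty":0.037,"tz":-0.004,"twist":-0.025},
    {"tx":0.011,"ty":0.038,"tz":-0.004,"twist":-0.025},
    {"tx":0.009,"ty":0.038,"tz":-0.004,"twist":-0.025},
    {"tx":0,"ty":0,"tz":0,"twist":0}
  ]
}}

```text
clock: 26.95
position: [0.505, 0.0508, 0.1858]
ee_rot: [0.084, 2.337, -0.0]
force: [-0.7, 1.0, -0.8]
width: 0.87
gripper_force: 0.0
```

```bash
python3 pick.py thick -.024 .008 .14 6 4; python3 yaw.py can_thick .063 2>&1 | grep -A0 "yaw rel"; python3 yaw.py can_medium .09 2>&1 | grep "yaw rel"
```

```text
t 26.95 q [-0.004  0.128 -0.488  2.561  2.132  0.494 -0.995] p [0.505 0.051 0.186] F [-0.7  1.  -0.8] w 0.87 g 0.0
[[-0.693  0.061  0.719]
 [ 0.06   0.998 -0.026]
 [-0.719  0.026 -0.695]]
twist -11.973002559092025 -0.13303336176768918 total delta(after twist) [ 0.028  0.218 -0.019]
[ 0.012  0.035 -0.003 -0.033]
[ 0.01   0.035 -0.003 -0.033]
[ 0.008  0.036 -0.003 -0.033]
[ 0.006  0.036 -0.003 -0.033]
[ 0.005  0.036 -0.003  0.   ]
[ 0.005  0.036 -0.003  0.   ]
pred [-0.547  0.38  -0.701  2.408  1.559  0.976 -0.794] (np.float64(46.0), np.float64(-2.1)) [0.453 0.264 0.152] want [0.454 0.263 0.153]
4 q [-0.449  0.664 -0.565  2.327  1.941  0.992 -0.936] p [0.554 0.259 0.055] z [ 0.719 -0.026 -0.695] miss 0.0 0
(np.float64(46.0), np.float64(-2.1))
3 q [-0.41   0.379 -0.579  2.257  1.619  0.82  -0.566] p [0.554 0.259 0.175] z [ 0.719 -0.026 -0.695] miss 0.0 0
(np.float64(46.0), np.float64(-2.1))
0.72 [322.304 192.68 ]
0.65 [441.216 183.6  ]
0.89 [308.032 226.12 ]
0.48 [237.376 200.32 ]
top 0.74 606 chute [-0.124  0.508] yaw rel 16.2 ratio 2.08
scene 0.98 798 chute [-0.127  0.513] yaw rel 13.9 ratio 1.99
top 0.93 505 chute [-0.126  0.752] yaw rel -69.0 ratio 1.95
top 0.9 424 chute [-0.023 -0.065] yaw rel 10.9 ratio 1.46
scene 0.82 657 chute [-0.091  0.775] yaw rel -66.5 ratio 1.78
```

Call:
{"name": "move_arm", "arguments": {
  "motion": [
    {"tx":0.012,"ty":0.035,"tz":-0.003,"twist":-0.035},
    {"tx":0.01,"ty":0.035,"tz":-0.003,"twist":-0.035},
    {"tx":0.008,"ty":0.036,"tz":-0.003,"twist":-0.035},
    {"tx":0.006,"ty":0.036,"tz":-0.003,"twist":-0.035},
    {"tx":0.005,"ty":0.036,"tz":-0.003,"twist":0},
    {"tx":0.005,"ty":0.036,"tz":-0.003,"twist":0},
    {"tx":0,"ty":0,"tz":0,"twist":0}
  ]
}}

```text
clock: 28.15
position: [0.4542, 0.2639, 0.1501]
ee_rot: [-0.174, 2.336, -0.106]
force: [-0.1, -0.5, 0.7]
width: 0.871
gripper_force: 0.0
```

```bash
python3 now.py thick -.024 .008 0
```

```text
t 28.15 q [-0.531  0.39  -0.72   2.41   1.569  0.985 -0.791] p [0.454 0.264 0.15 ] F [-0.1 -0.5  0.7] w 0.871 g 0.0
[[-0.69  -0.093  0.718]
 [-0.158  0.987 -0.023]
 [-0.707 -0.13  -0.695]]
(np.float64(45.9), np.float64(-1.9)) al 0.7412946334985546
thick delta to back 0.0 [-0.001 -0.001  0.138]
```

Call:
{"name": "move_arm", "arguments": {
  "motion": [
    {"tx":0,"ty":-0.003,"tz":0.04,"twist":0},
    {"tx":0,"ty":0,"tz":0.04,"twist":0},
    {"tx":0,"ty":0,"tz":0.036,"twist":0},
    {"tx":0,"ty":0,"tz":0.022,"twist":0},
    {"tx":0,"ty":0,"tz":0,"twist":0}
  ]
}}

```text
clock: 28.65
position: [0.5562, 0.2494, 0.0534]
ee_rot: [-0.167, 2.337, -0.115]
force: [-0.1, 0.8, -0.5]
width: 0.87
gripper_force: 0.4
```

Call:
{"name": "move_arm", "arguments": {
  "motion": [
    {"tx":0,"ty":0,"tz":0,"twist":0},
    {"tx":0,"ty":0,"tz":0,"twist":0},
    {"tx":0,"ty":0,"tz":0,"twist":0},
    {"tx":0,"ty":0,"tz":0,"twist":0}
  ],
  "gripper": 1,
  "squeeze": 40
}}

```text
clock: 29.05
position: [0.5545, 0.2524, 0.0567]
ee_rot: [-0.171, 2.333, -0.11]
force: [-5.4, 4.2, 5.6]
width: 0.697
gripper_force: 39.5
```

```bash
python3 lift.py thick .156
```

```text
t 29.05 q [-0.427  0.664 -0.583  2.338  1.948  1.004 -0.926] p [0.554 0.252 0.057] F [-5.4  4.2  5.6] w 0.697 g 39.5
[[-0.688 -0.09   0.72 ]
 [-0.157  0.987 -0.027]
 [-0.709 -0.132 -0.693]]
ct [-0.017  0.007  0.007] ax [-0.699 -0.006  0.715]
up .12 [-0.085 -0.016 -0.083]
3 q [-0.382  0.375 -0.599  2.266  1.629  0.822 -0.557] p [0.554 0.252 0.177] z [ 0.72  -0.027 -0.693] miss 0.0 0
twist 16.5 0.18333333333333332 can ax [ 0.993 -0.115  0.005]
11 q [ 0.852  0.272 -0.595  2.466  3.311  0.335 -1.562] p [ 0.527 -0.158  0.169] z [ 0.719 -0.034 -0.694] miss 0.0 0.0
(np.float64(46.1), np.float64(-2.7)) canax [ 0.993 -0.12   0.004]
3 q [ 0.645  0.411 -0.453  2.294  3.157  0.314 -1.433] p [ 0.623 -0.169  0.149] z [ 0.719 -0.034 -0.694] miss 0.0 0.0
(np.float64(46.1), np.float64(-2.7)) canax [ 0.993 -0.12   0.004]
1 q [ 0.606  0.497 -0.413  2.324  3.144  0.429 -1.4  ] p [ 0.623 -0.169  0.109] z [ 0.719 -0.034 -0.694] miss 0.0 0.0
(np.float64(46.1), np.float64(-2.7)) canax [ 0.993 -0.12   0.004]
```

Call:
{"name": "move_arm", "arguments": {
  "motion": [
    {"tx":-0.01,"ty":-0.002,"tz":-0.01,"twist":0},
    {"tx":-0.02,"ty":-0.004,"tz":-0.02,"twist":0},
    {"tx":-0.027,"ty":-0.005,"tz":-0.026,"twist":0},
    {"tx":-0.028,"ty":-0.005,"tz":-0.027,"twist":0}
  ]
}}

```text
clock: 29.45
position: [0.5537, 0.2494, 0.175]
ee_rot: [-0.17, 2.338, -0.115]
force: [1.0, -1.1, -3.8]
width: 0.695
gripper_force: 39.5
```

```bash
python3 t6.py 24 11 -.1 .085 .175 .032 "[-0.017,0,0.007]"
```

```text
t 29.45 q [-0.383  0.375 -0.597  2.268  1.621  0.821 -0.553] p [0.554 0.249 0.175] F [ 1.  -1.1 -3.8] w 0.695 g 39.5
[[-0.692 -0.088  0.717]
 [-0.158  0.987 -0.032]
 [-0.705 -0.135 -0.697]]
[ 0.008 -0.036 -0.     0.024]
[ 0.006 -0.036 -0.     0.024]
[ 0.005 -0.036 -0.     0.024]
[ 0.004 -0.037 -0.     0.024]
[ 0.002 -0.037 -0.     0.024]
[ 0.001 -0.037 -0.     0.024]
[-0.    -0.037 -0.     0.024]
[-0.002 -0.037 -0.     0.024]
[-0.003 -0.037 -0.     0.024]
[-0.005 -0.037 -0.     0.024]
[-0.006 -0.036 -0.     0.024]
pred [ 0.874  0.275 -0.628  2.465  3.277  0.328 -1.662] [ 0.526 -0.155  0.168] want [ 0.527 -0.155  0.168] dev 4.90455619685548e-06
straight after-twist delta [-0.082 -0.397 -0.001]
```

Call:
{"name": "move_arm", "arguments": {
  "motion": [
    {"tx":0.008,"ty":-0.036,"tz":0,"twist":0.024},
    {"tx":0.006,"ty":-0.036,"tz":0,"twist":0.024},
    {"tx":0.005,"ty":-0.036,"tz":0,"twist":0.024},
    {"tx":0.004,"ty":-0.037,"tz":0,"twist":0.024},
    {"tx":0.002,"ty":-0.037,"tz":0,"twist":0.024},
    {"tx":0.001,"ty":-0.037,"tz":0,"twist":0.024},
    {"tx":0,"ty":-0.037,"tz":0,"twist":0.024},
    {"tx":-0.002,"ty":-0.037,"tz":0,"twist":0.024},
    {"tx":-0.003,"ty":-0.037,"tz":0,"twist":0.024},
    {"tx":-0.005,"ty":-0.037,"tz":0,"twist":0.024},
    {"tx":-0.006,"ty":-0.036,"tz":0,"twist":0.024},
    {"tx":0,"ty":0,"tz":0,"twist":0}
  ]
}}

```text
clock: 30.65
position: [0.5289, -0.1534, 0.1664]
ee_rot: [0.323, 2.32, 0.082]
force: [-0.5, -0.4, -4.5]
width: 0.692
gripper_force: 39.5
```

```bash
python3 t6.py 0 4 -.003 .085 .157 .032 "[-0.017,0,0.007]"; python3 yaw.py can_thick .178 2>&1 | grep "yaw rel";python3 yaw.py can_medium .09 2>&1 | grep "yaw rel"
```

```text
t 30.65 q [ 0.892  0.289 -0.675  2.467  3.154  0.337 -1.549] p [ 0.529 -0.153  0.166] F [-0.5 -0.4 -4.5] w 0.692 g 39.5
[[-0.666  0.206  0.717]
 [ 0.257  0.966 -0.04 ]
 [-0.701  0.158 -0.696]]
[-0.014  0.001  0.02   0.   ]
[-0.014  0.001  0.02   0.   ]
[-0.014  0.001  0.02   0.   ]
[-0.014  0.001  0.02   0.   ]
pred [ 0.686  0.416 -0.521  2.293  3.021  0.31  -1.43 ] [ 0.623 -0.165  0.15 ] want [ 0.623 -0.167  0.15 ] dev 1.4787793334710982e-06
straight after-twist delta [-0.055  0.004  0.08 ]
scene 0.88 505 chute [-0.102  0.097] yaw rel 20.2 ratio 1.9
top 0.85 403 chute [-0.023 -0.066] yaw rel 0.9 ratio 1.45
top 0.82 532 chute [-0.126  0.752] yaw rel -70.9 ratio 2.25
scene 0.91 662 chute [-0.091  0.774] yaw rel -66.4 ratio 1.97
scene 0.47 7079 chute [-0.007 -0.017] yaw rel 77.7 ratio 2.6
```

```bash
python3 see.py "[-0.017,0,0.007]" "[-0.699,-0.006,0.715]" .032 c4; python3 yaw.py can_thick .178 2>&1 | grep "yaw rel"
```

```text
t 31.05 q [ 0.874  0.287 -0.678  2.467  3.15   0.338 -1.547] p [ 0.532 -0.143  0.168] F [ 1.   0.6 -3.7] w 0.694 g 39.5
[[-0.669  0.187  0.719]
 [ 0.243  0.97  -0.027]
 [-0.702  0.157 -0.694]]
can in chute [-0.096  0.098] 0.1747255190550998 bottom above deck0 0.0653587599507298 yaw rel -4.630871231555413 down/10mm in tool [ 0.007 -0.002  0.007]
top 0.56 606 chute [-0.087  0.096] yaw rel 5.0 ratio 1.53
scene 0.78 518 chute [-0.103  0.103] yaw rel 19.9 ratio 2.04
```

View pics/c4.png

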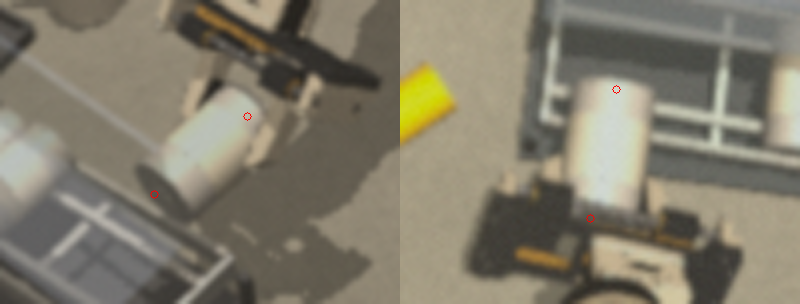

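```bash
python3 t6.py 2 4 -.003 .085 .157 .032 "[-0.017,0,0.007]"
```

```text
t 31.35 q [ 0.877  0.288 -0.678  2.466  3.151  0.338 -1.547] p [ 0.532 -0.144  0.168] F [-0.4  0.4 -4.8] w 0.696 g 39.5
[[-0.668  0.19   0.719]
 [ 0.245  0.969 -0.029]
 [-0.703  0.157 -0.694]]
[-0.013 -0.002  0.02   0.006]
[-0.013 -0.002  0.02   0.006]
[-0.013 -0.001  0.02   0.006]
[-0.013 -0.001  0.02   0.006]
pred [ 0.717  0.424 -0.548  2.29   3.043  0.308 -1.459] [ 0.623 -0.165  0.15 ] want [ 0.624 -0.166  0.15 ] dev 0.0
straight after-twist delta [-0.054 -0.005  0.079]
```

Call:
{"name": "move_arm", "arguments": {
  "motion": [
    {"tx":-0.013,"ty":-0.002,"tz":0.02,"twist":0.006},
    {"tx":-0.013,"ty":-0.002,"tz":0.02,"twist":0.006},
    {"tx":-0.013,"ty":-0.001,"tz":0.02,"twist":0.006},
    {"tx":-0.013,"ty":-0.001,"tz":0.02,"twist":0.006},
    {"tx":0,"ty":0,"tz":0,"twist":0}
  ]
}}

```text
clock: 31.85
position: [0.6261, -0.1671, 0.148]
ee_rot: [0.348, 2.312, 0.108]
force: [0.6, -1.1, -3.6]
width: 0.696
gripper_force: 39.5
```

```bash
python3 see.py "[-0.017,0,0.007]" "[-0.699,-0.006,0.715]" .032 -
```

```text
t 31.85 q [ 0.714  0.432 -0.545  2.288  3.04   0.315 -1.459] p [ 0.626 -0.167  0.148] F [ 0.6 -1.1 -3.6] w 0.696 g 39.5
[[-0.658  0.216  0.721]
 [ 0.283  0.959 -0.029]
 [-0.698  0.185 -0.692]]
can in chute [-0.     0.084] 0.1549835014771795 bottom above deck0 0.04808808950611253 yaw rel -6.357566619551024 down/10mm in tool [ 0.007 -0.002  0.007]
```

Expected contact is about 33–36 mm further down. I'll go 27 mm, then creep.

Call:
{"name": "move_arm", "arguments": {
  "motion": [
    {"tx":0.0045,"ty":-0.0012,"tz":0.0045,"twist":0},
    {"tx":0.0045,"ty":-0.0012,"tz":0.0045,"twist":0},
    {"tx":0.0045,"ty":-0.0012,"tz":0.0045,"twist":0},
    {"tx":0.0045,"ty":-0.0012,"tz":0.0045,"twist":0}
  ]
}}

```text
clock: 32.25
position: [0.6224, -0.1666, 0.1209]
ee_rot: [0.348, 2.315, 0.108]
force: [-0.6, 0.9, -3.2]
width: 0.693
gripper_force: 39.5
```

Call:
{"name": "move_arm", "arguments": {
  "motion": [
    {"tx":0.0014,"ty":-0.0003,"tz":0.0014,"twist":0},
    {"tx":0.0014,"ty":-0.0003,"tz":0.0014,"twist":0}
  ]
}}

```text
clock: 32.45
position: [0.6229, -0.1664, 0.1173]
ee_rot: [0.348, 2.315, 0.108]
force: [0.4, 0.8, -4.9]
width: 0.694
gripper_force: 39.5
```

Call:
{"name": "move_arm", "arguments": {
  "motion": [
    {"tx":0.0014,"ty":-0.0003,"tz":0.0014,"twist":0},
    {"tx":0.0014,"ty":-0.0003,"tz":0.0014,"twist":0}
  ]
}}

```text
clock: 32.65
position: [0.6233, -0.1663, 0.1138]
ee_rot: [0.347, 2.314, 0.108]
force: [0.3, -0.1, -4.7]
width: 0.696
gripper_force: 39.5
```

Call:
{"name": "move_arm", "arguments": {
  "motion": [
    {"tx":0.0014,"ty":-0.0003,"tz":0.0014,"twist":0},
    {"tx":0,"ty":0,"tz":0,"twist":0}
  ]
}}

```text
clock: 32.85
position: [0.6238, -0.1665, 0.1124]
ee_rot: [0.347, 2.312, 0.107]
force: [-1.7, -0.3, 1.3]
width: 0.694
gripper_force: 39.5
```

Call:
{"name": "move_arm", "arguments": {
  "motion": [
    {"tx":0.0011,"ty":-0.0003,"tz":0.0011,"twist":0},
    {"tx":0,"ty":0,"tz":0,"twist":0}
  ]
}}

```text
clock: 33.05
position: [0.6247, -0.1668, 0.1122]
ee_rot: [0.346, 2.31, 0.106]
force: [-5.6, -0.3, 10.7]
width: 0.693
gripper_force: 39.5
```

Call:
{"name": "move_arm", "arguments": {
  "motion": [
    {"tx":-0.0004,"ty":0.0001,"tz":-0.0004,"twist":0},
    {"tx":0,"ty":0,"tz":0,"twist":0}
  ],
  "squeeze": 20
}}

```text
clock: 33.25
position: [0.6247, -0.1668, 0.1122]
ee_rot: [0.347, 2.311, 0.107]
force: [0.7, 0.2, 5.8]
width: 0.692
gripper_force: 19.8
```

Call:
{"name": "move_arm", "arguments": {
  "motion": [
    {"tx":0,"ty":0,"tz":0,"twist":0},
    {"tx":0,"ty":0,"tz":-0.045,"twist":0},
    {"tx":0,"ty":0,"tz":-0.05,"twist":0},
    {"tx":0,"ty":0,"tz":-0.05,"twist":0},
    {"tx":0,"ty":0,"tz":-0.03,"twist":0},
    {"tx":0,"ty":0,"tz":0,"twist":0},
    {"tx":0,"ty":0,"tz":0,"twist":0},
    {"tx":0,"ty":0,"tz":0,"twist":0},
    {"tx":0,"ty":0,"tz":0,"twist":0},
    {"tx":0,"ty":0,"tz":0,"twist":0},
    {"tx":0,"ty":0,"tz":0,"twist":0},
    {"tx":0,"ty":0,"tz":0,"twist":0}
  ],
  "gripper": -1
}}

```text
clock: 34.45
position: [0.527, -0.1602, 0.2076]
ee_rot: [0.348, 2.307, 0.127]
force: [-0.2, 0.0, -0.2]
width: 1.0
gripper_force: 0.0
```

```bash
python3 -c "
from h import *
st()"; for c in "thick .1" "medium .09" "slim .076"; do set -- $c; echo $1; python3 yaw.py can_$1 $2 2>&1 | grep "yaw rel" | grep top; done; python3 - <<'E'
from place import *
from h import arm,onz
for n in("top","scene"):
    arm.get_image(n)
    for q,z in(("can_slim",.076),("can_medium",.087),("can_thick",.101)):
        for r in arm.place_of(n,q)[:3]:
            w=onz(n,r["point"],z);print(n,q,round(r["conf"],2),"chute",CR.T@(w[:2]-CH))
E
```

```text
t 34.45 q [ 1.233  0.252 -0.971  2.4    3.346  0.186 -1.724] p [ 0.527  -0.1602  0.2076] F [-0.2  0.  -0.2] w 1.0 g 0.0
[[-0.656  0.21   0.725]
 [ 0.288  0.957 -0.016]
 [-0.698  0.199 -0.688]]
thick
top 0.81 434 chute [-0.02  -0.008] yaw rel 16.0 ratio 1.13
top 0.69 411 chute [-0.024 -0.067] yaw rel 4.2 ratio 1.65
medium
top 0.76 501 chute [-0.126  0.756] yaw rel -66.7 ratio 2.07
top 0.57 404 chute [-0.023 -0.067] yaw rel 0.1 ratio 1.54
slim
top 0.62 474 chute [-0.072  0.271] yaw rel -46.5 ratio 2.2
top 0.59 323 chute [-0.021 -0.118] yaw rel -6.0 ratio 1.94
top can_slim 0.81 chute [-0.072  0.279]
top can_slim 0.74 chute [-0.005 -0.112]
top can_medium 0.81 chute [-0.001 -0.059]
top can_medium 0.66 chute [-0.118  0.752]
top can_thick 0.9 chute [-0.009 -0.013]
top can_thick 0.33 chute [-0.134  0.497]
scene can_slim 0.96 chute [-0.042  0.297]
scene can_medium 0.88 chute [-0.099  0.773]
```

```bash
python3 -c "
from cell import arm
print(arm.sign_off())"
```

```text
the job is handed in; nothing more can be done
None
```

The job is handed in with no verdict shown; in the last camera check all three cans lay in the chute in order, slim, medium and thick at about y = -112, -59 and -13 mm, with the gripper open and clear.

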